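Sort desk-leg studs by thread pitch on inclined notched gauges

ROBOT

A 6-joint arm with a two-finger parallel gripper is mounted at the origin on the work surface. World frame = base frame: x ahead of the robot, y to its left, z up, the work surface at z = 0. Lengths are in m, angles in rad, forces in N, time in s.
With the tool pointing down it reaches from about 0.375 to 0.975 m from the base axis. Payload 3.8 kg.
Tool frame: the origin (TCP) lies on the centre line of the jaws, within the pads' length; the fingertips stand 22 mm ahead of it and the grasp point (between the pads) lies 3 mm ahead of it; x points along the fingers, y is the direction in which the jaws open and shut, and the axes are right-handed (so a half turn about x gives the same grasp; the last joint's range is limited). The gripper opens to 85 mm and grips with 20 to 120 N. Pads are 22 mm wide; open, the fingers measure 114 mm over their backs; the gripper's body (76 mm by 85 mm) begins 54 mm behind the grasp point. The pads swing forward as they close: fully open they stand 13 mm farther back than shut.
Start: joints at [-1.208, 0.264, 1.604, -0, 1.274, -0.037], TCP at [0.263, -0.622, 0.253] pointing down, gripper open.
Joint ranges: [-2.63, 2.63], [-0.94, 2.18], [0.31, 2.57], [-1.31, 4.45], [0, 2.66], [-2.55, 2.55]. Speed limits (rad/s): [2.57, 2.57, 3.14, 3.14, 3.14, 3.14].

INTERFACE

Orientations are given as a rotation vector (axis times angle).
In Python, from workcell import monitor, eyes, finish_job gives the robot as it stands. The module is installed in compiled form; this text tells all that it offers.
- The arm moves only by the tool play_rows, never from a script. Its argument "deltas" is a list of rows, each an object of numbers: "wx", "wy", "wz": the turn, a rotation vector about the world's x, y, z in degrees; "x", "y", "z": the shift along the world's x, y, z in mm; "fingers": the closure, from -1 (fully open) to 1 (shut), so that 0 is half open. A call has 1 to 20 rows; each row is the pose to reach, as a shift and turn from the pose commanded when the call began; what a row does not reach only later rows make up. A row lasts 1/8 s, in which the tool goes at most 62.5 mm and 10.7 degrees, less where a joint would pass 70% of its speed; a pose out of reach is approached as far as the arm can. A call with a gripper value outside its range is refused whole. The fingers move at their own pace and stop on an object; "grip_force" is the grip in N (left out, the last holds). Time passes only in rows, so rows that repeat a pose let the fingers close. It gives the time, the measured TCP pose, the force and the opening at its end, in the units of the state.
- monitor.read_state(): the state, without advancing time (a new reading comes with each control period).
- eyes.read_camera(name): name is "scene" or "top" or "wrist"; returns a dict with "frame" (480x640x3 uint8, red, green, blue), "depth" (480x640 float32, m along the optical axis (not along the pixel's ray), 0 where there is no reading), "K" (3x3 intrinsics, pixels), "view" (4x4, takes a point from world to camera coordinates); the wrist camera has in their place "tool_from_camera" (4x4, takes a point from camera to tool coordinates, whose origin is the TCP and whose axes are the tool frame's). Camera axes: x right, y down, z forward; pixel columns grow to the right and rows downward; lengths in m; the calibration is good to about 2 mm. A picture is of the moment at which its call begins: read the wrist's pose just before it.
- finish_job(): hands the job in, once; it reports no verdict.
The state is a dict: "time": time; "q": joint angles; "joint_vel": joint speeds; "joint_torque": joint torques, N m; "tool_pos": TCP position; "tcp_rot": TCP orientation; "wrist_force": force on the tool from outside, world axes, zero at the start; "torque": the same for the moment, N m; "width": opening from 0.0 (shut) to 1.0 (fully open).
Only numpy, scipy, OpenCV 4.12 (cv2) and the standard library are available. Lean on these libraries where they do the work, as an engineer would, in place of code of your own. Each camera call takes 0.05 s, during which the arm holds its last target.

TASK

Two of the three threaded studs on the desk match the two inclined notched gauges. Lay each of those two lengthwise in the gauge of its own thread pitch, collar in the gap, with its thread sunk fully home in the notches, and let go; leave the odd stud and everything else on the desk where they lie.

Things in the scene. Friction and masses are not known exactly. Their poses are not given: they have to be found in the camera images.
- stud_coarse: The stud with the coarsest thread. Crests 12 mm apart. Loose steel desk-leg stud, 0.3 kg, 124 long, same from either end: 28 x 28 x 28 square collar in the middle (grip here), a thread each side (24 outside, 17 root diameter). Starts lying on a collar face, axis 14 above the desk, threads just clear of it. Origin: its middle, on its axis; x along the stud.
- stud_fine: The stud with the finest thread. Crests 8 mm apart. Loose steel desk-leg stud, 0.3 kg, 124 long, same from either end: 28 x 28 x 28 square collar in the middle (grip here), a thread each side (24 outside, 17 root diameter). Starts lying on a collar face, axis 14 above the desk, threads just clear of it. Origin: its middle, on its axis; x along the stud.
- stud_odd: The odd stud, of a pitch between the other two, which fits neither gauge. Crests 10 mm apart. Loose steel desk-leg stud, 0.3 kg, 124 long, same from either end: 28 x 28 x 28 square collar in the middle (grip here), a thread each side (24 outside, 17 root diameter). Starts lying on a collar face, axis 14 above the desk, threads just clear of it. Origin: its middle, on its axis; x along the stud.
- gauge_coarse: Stand fixed on the desk; grey base 150 x 70 x 10, 115 tall at the far end. Origin under its centre, cradle origin 88 above. Rails: 3 thick, outer faces 19 apart, pieces 30 to 58 either side of the middle; collar and fingers go in the 60 gap between; bed 34 below the seated axis, 50 wide. Teeth 3.5 high, 4.8 wide, 12 apart: thread play 1.8 either way, repeating every 12.
- gauge_fine: Stand like gauge_coarse, beside it, either way round. Teeth 3.5 high, 3.2 wide, 8 apart: thread play 1.2 either way, repeating every 8. In both gauges a stud of another pitch never sinks in; one that rides high is lifted, shifted along the groove a little and lowered again until it drops; the notches then hold it on the slope.
- seat_coarse: Cradle of the coarse gauge (12 mm notches): groove between two upright rails. Origin: middle of the axis of a stud fully home. x along the groove, rising 30 degrees away from the robot; z square to it, leaning 30 degrees back to the robot; y level. Stud axis at z = 0 when home, +3.5 if crests ride on teeth. The rails are clamped up to 6 mm off along x, unmeasured: feel for the drop.
- seat_fine: Cradle of the fine gauge (8 mm notches): groove between two upright rails. Origin: middle of the axis of a stud fully home. x along the groove, rising 30 degrees away from the robot; z square to it, leaning 30 degrees back to the robot; y level. Stud axis at z = 0 when home, +3.5 if crests ride on teeth. The rails are clamped up to 4 mm off along x, unmeasured: feel for the drop.
- marker: Bystander: marker pen 125 long, 17 thick, lying on the desk between the gauges. Origin at its middle, on the desk.
- locknut: Bystander: flat steel round nut, 34 diameter, 12 high, between two studs. Origin under its centre.
- hexkey: Bystander: L-shaped hex key, 75 x 24, 6 thick, between two studs. Origin on the desk near its middle.
- tape: Bystander: roll of packing tape, 100 diameter, 48 high. Origin under its centre.
- mug: Bystander: white mug, 80 diameter, 90 high. Origin under its centre.
- screwdriver: Bystander: screwdriver lying on the desk at the left.
- stapler: Bystander: stapler 130 long, 41 high, at the right.
- smallbox: Bystander: small cardboard box 80 x 60 x 45, behind the gauges. Origin under its centre.
Things that resemble listed ones, but are neither listed nor needed, are in the scene too. Leave any pink look-alike of the stud_fine alone. What is shaped like the stud_coarse but green is not meant.

How it is judged:
At the end, for the whole second after the job is handed in: Coarse and fine stud each lie released and still in their own gauge: axis within 1.6 mm of fully-home height, 3 mm of the groove sideways, middle within 14 mm of the cradle's along it, parallel within 0.05 rad; the odd stud is within 30 mm of its start (z of stud_coarse in the frame of seat_coarse between -0.0016 and 0.0016 m and x of stud_coarse in the frame of seat_coarse between -0.014 and 0.014 m and y of stud_coarse in the frame of seat_coarse between -0.003 and 0.003 m and angle between the x axis of stud_coarse and the x axis of seat_coarse, either way round below 0.05 rad and linear speed of each of stud_coarse, stud_fine below 0.01 m/s and z of stud_fine in the frame of seat_fine between -0.0016 and 0.0016 m and x of stud_fine in the frame of seat_fine between -0.014 and 0.014 m and y of stud_fine in the frame of seat_fine between -0.003 and 0.003 m and angle between the x axis of stud_fine and the x axis of seat_fine, either way round below 0.05 rad and distance of stud_odd from where it was at the start of the episode below 0.03 m); the robot touches nothing.
It fails at once if a bystander is pushed more than 30 mm from where it lay (distance of any of marker, locknut, hexkey, tape, mug, screwdriver, stapler, smallbox from where it was at the start of the episode above 0.03 m).
It fails at once if the odd stud is moved more than 30 mm (distance of stud_odd from where it was at the start of the episode above 0.03 m).
It also fails if it takes over 64 s, if anything falls off the work surface, if the arm or the gripper's body presses on something with over 40 N, if the wrist force passes 120 N, or if a joint passes its speed limit or range.

## Working session

There is one attempt and no reset: what is moved stays moved. The work goes in short steps, Python scripts to look and compute and a tool call to move; the robot and the scene stay as the last step left them, time stands still between calls to the robot, and variables do not carry over. Pictures are saved under pics/ and viewed, and the job is handed in when it is done.

Besides the shell and the picture viewer there is one more tool, called after "Emit:" as name(argument=value, ...) on one line, values as JSON. play_rows: Moves the arm, as the interface text tells. Its arguments: {"type":"object","properties":{"deltas":{"type":"array"},"grip_force":{"type":"number"}},"required":["deltas"]}

```bash
mkdir -p pics; cat > h.py <<'E'
import numpy as np, cv2, pickle
from workcell import monitor, eyes
def grab(n,save=None):
    s=monitor.read_state(); d=eyes.read_camera(n); d['state']=s
    if save:
        cv2.imwrite('pics/%s.png'%save,d['frame'][:,:,::-1]); pickle.dump(d,open(save+'.pkl','wb'))
    return d
def load(s): return pickle.load(open(s+'.pkl','rb'))
def cam2world(d):
    if 'view' in d: return np.linalg.inv(d['view'])
    from scipy.spatial.transform import Rotation as R
    T=np.eye(4);T[:3,:3]=R.from_rotvec(d['state']['tcp_rot']).as_matrix();T[:3,3]=d['state']['tool_pos']
    return T@d['tool_from_camera']
def pts(d):
    K=d['K'];z=d['depth'];v,u=np.mgrid[0:480,0:640]
    P=np.stack([(u-K[0,2])/K[0,0]*z,(v-K[1,2])/K[1,1]*z,z,np.ones_like(z)],-1)
    W=P@cam2world(d).T
    W=W[...,:3]; W[z==0]=np.nan
    return W
def crop(d,u0,v0,u1,v1,s,name):
    c=d['frame'][v0:v1,u0:u1,::-1]
    cv2.imwrite('pics/%s.png'%name,cv2.resize(c,None,fx=s,fy=s,interpolation=cv2.INTER_CUBIC))
E
python3 - <<'E'
from h import *
print(monitor.read_state())
for n in ['scene','top','wrist']:
    d=grab(n,n+'0'); print(n,d['K'].tolist(),d.get('view',d.get('tool_from_camera')).round(3).tolist())
E
```

```text
{'time': 0.0, 'q': array([-1.20791856e+00,  2.64763735e-01,  1.60539921e+00, -2.01759276e-05,
        1.27363801e+00, -3.68823715e-02]), 'joint_vel': array([-0.00137208, -0.00086662, -0.0014066 , -0.00215155, -0.00131894,
        0.00201665]), 'joint_torque': array([-7.03973292e-04, -5.15109694e+01, -3.67315578e+01, -2.17284346e-04,
        1.29995844e-02, -1.05475351e-05]), 'tool_pos': array([ 0.2624722 , -0.62114693,  0.25194119]), 'tcp_rot': array([ 2.00227444,  0.40793848, -2.00304558]), 'wrist_force': array([ 0.55023898,  0.86647182, -0.20628854]), 'torque': array([ 0.01402277, -0.00757858, -0.05055921]), 'width': 1.0020151599917635}
scene [[449.42602141954956, 0.0, 321.9423934192186], [0.0, 449.42602141954956, 241.62108310593186], [0.0, 0.0, 1.0]] [[0.773, 0.634, 0.009, -0.42], [0.558, -0.675, -0.482, -0.278], [-0.3, 0.378, -0.876, 1.009], [0.0, 0.0, 0.0, 1.0]]
top [[600.8332205863943, 0.0, 313.2869534993929], [0.0, 600.8332205863943, 245.28222766515444], [0.0, 0.0, 1.0]] [[0.006, -1.0, -0.019, 0.007], [-0.993, -0.004, -0.122, 0.525], [0.122, 0.02, -0.992, 1.116], [0.0, 0.0, 0.0, 1.0]]
wrist [[421.9412237018875, 0.0, 319.36208178870567], [0.0, 421.9412237018875, 243.84539067637527], [0.0, 0.0, 1.0]] [[0.001, -0.28, 0.96, -0.121], [1.0, 0.0, -0.001, 0.0], [-0.0, 0.96, 0.28, -0.071], [0.0, 0.0, 0.0, 1.0]]
```

View pics/top0.png

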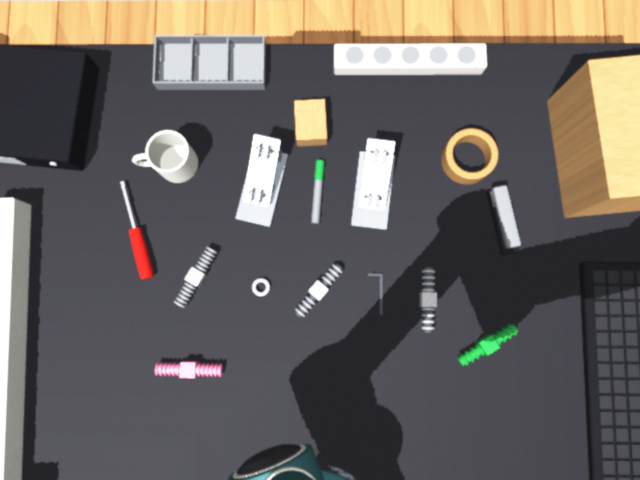

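View pics/scene0.png

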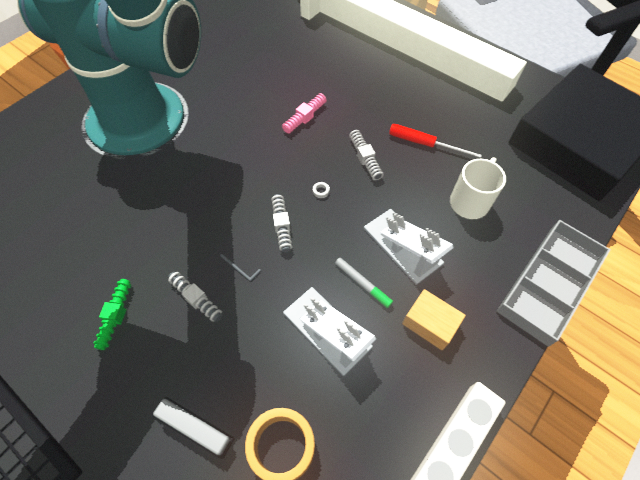

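Three steel studs in the top view: A (196,276), B (319,290), C (429,299). The pink one at (188,370) and the green one at (489,345) are look-alikes. The gauges are at (262,180) and (375,183). I'll enlarge them to count the threads.

```bash
python3 - <<'E'
from h import *
d=load('top0')
cs=[]
for (u,v) in [(196,276),(319,290),(429,299)]:
    c=d['frame'][v-42:v+42,u-42:u+42,::-1]; c=cv2.resize(c,(264,264),interpolation=cv2.INTER_CUBIC); cs.append(np.clip(c.astype(float)*1.0,0,255))
cs2=[]
for (u,v) in [(262,180),(375,183)]:
    c=d['frame'][v-52:v+52,u-52:u+52,::-1]; cs2.append(cv2.resize(c,(300,300),interpolation=cv2.INTER_CUBIC))
cs2=np.pad(np.hstack(cs2),((0,0),(0,192),(0,0)))
cv2.imwrite('pics/c1.png',np.vstack([np.hstack(cs),cs2]))
W=pts(d)
for (u,v) in [(196,276),(319,290),(429,299),(262,180),(375,183)]: print(u,v,W[v,u].round(4))
E
```

```text
196 276 [0.4655 0.2331 0.029 ]
319 290 [ 0.44   -0.0022  0.0292]
429 299 [ 0.4243 -0.2109  0.0248]
262 180 [0.6493 0.108  0.0457]
375 183 [ 0.6434 -0.1081  0.0476][ WARN:0@0.329] global loadsave.cpp:1063 imwrite_ Unsupported depth image for selected encoder is fallbacked to CV_8U.
```

View pics/c1.png

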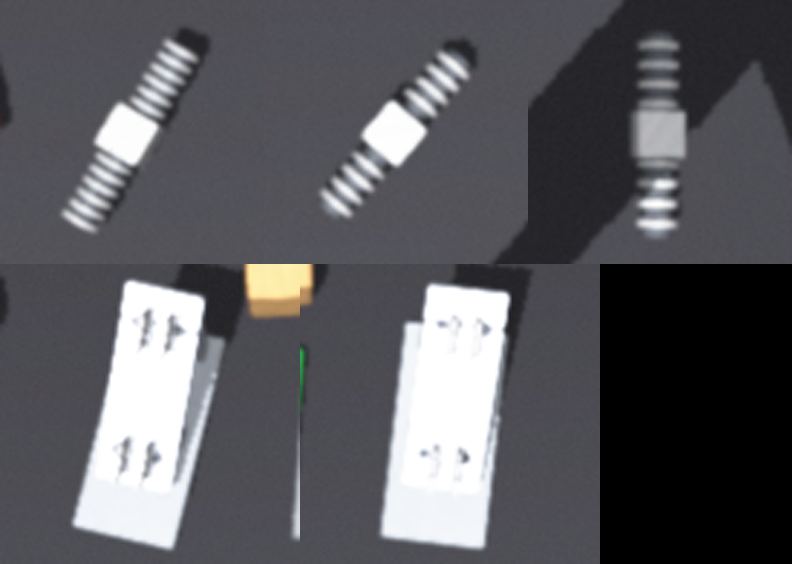

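View pics/wrist0.png

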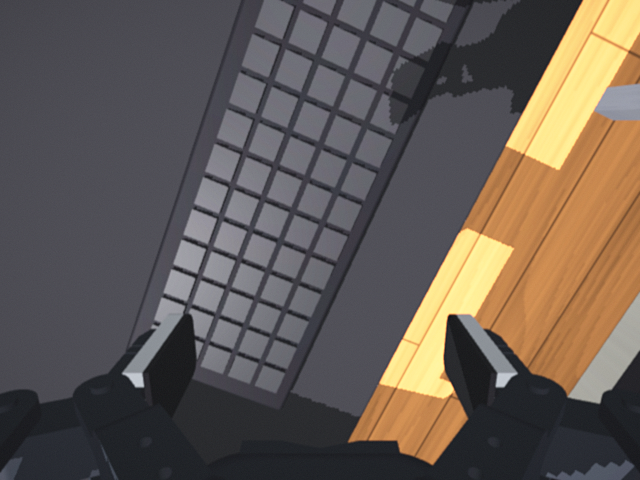

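```bash
python3 - <<'E'
from h import *
d=load('top0'); W=pts(d); g=cv2.cvtColor(d['frame'],cv2.COLOR_RGB2GRAY).astype(float)
for n,(u,v) in dict(A=(196,276),B=(319,290),C=(429,299)).items():
    sub=W[v-45:v+45,u-45:u+45].reshape(-1,3)
    m=(sub[:,2]>0.012)&(np.linalg.norm(sub[:,:2]-W[v,u,:2],axis=1)<0.07); p=sub[m]
    mask=(W[...,2]>0.010)&(np.linalg.norm(W[...,:2]-W[v,u,:2],axis=-1)<0.075)
    ys,xs=np.nonzero(mask); 
    rect=cv2.minAreaRect(p[:,:2].astype(np.float32)*1000)
    c=p[:,:2].mean(0); e=np.linalg.svd(p[:,:2]-c)[2][0]
    print(n,len(p),'rect',np.round(rect[0],1),np.round(rect[1],1),round(rect[2],1),'mean',c.round(4),'ang',np.degrees(np.arctan2(e[1],e[0])).round(1),'zmax',np.percentile(p[:,2],98).round(4))
    # profile
    c=np.array(rect[0])/1000
    s=np.arange(-0.064,0.064,0.0005); M=d['view']; K=d['K']
    P=np.c_[c[0]+s*e[0],c[1]+s*e[1],0*s+0.024,0*s+1]@M.T
    uu=K[0,0]*P[:,0]/P[:,2]+K[0,2]; vv=K[1,1]*P[:,1]/P[:,2]+K[1,2]
    pr=cv2.remap(g.astype(np.float32),uu.astype(np.float32)[None],vv.astype(np.float32)[None],cv2.INTER_CUBIC)[0]
    from scipy.signal import find_peaks
    pk=find_peaks(pr,prominence=10)[0]; print('  peaks mm',(s[pk]*1000).round(1))
E
```

```text
A 734 rect [464.8 237.1] [ 29.1 123.1] 62.6 mean [0.4634 0.2363] ang 150.6 zmax 0.0311
  peaks mm [-60.  -52.  -44.  -36.  -28.  -20.  -11.5  20.   28.5  36.   44.5  52.
  60. ]
B 708 rect [439.9  -0.7] [ 27.9 123.6] 49.9 mean [ 0.4396 -0.0007] ang 139.8 zmax 0.0308
  peaks mm [-55.  -45.  -35.  -25.    3.   25.5  35.   45.5  55. ]
C 754 rect [ 423.9 -210. ] [ 28.1 123.8] 89.9 mean [ 0.423  -0.2096] ang 179.0 zmax 0.0306
  peaks mm [-54.5 -42.  -30.  -18.5   7.5  18.   30.5  42.   53.5]
```

A is fine (8 mm peaks), B is odd (10 mm) and C is coarse (12 mm). Next I'll measure the gauges.

```bash
python3 - <<'E'
from h import *
from scipy.spatial.transform import Rotation as R
d=load('top0'); W=pts(d)
for n,(u,v) in dict(L=(262,180),Rr=(375,183)).items():
    sub=W[v-60:v+60,u-45:u+45].reshape(-1,3); c=W[v,u,:2]
    sub=sub[np.linalg.norm(sub[:,:2]-c,axis=1)<0.1]
    if n=='L': pass
    b=sub[(sub[:,2]>0.004)&(sub[:,2]<0.016)]
    a=sub[(sub[:,2]>0.018)]
    allp=sub[sub[:,2]>0.004]
    print(n,len(a),len(b)); 
    r=cv2.minAreaRect(a[:,:2].astype(np.float32)*1000); print('bed rect',np.round(r[0],1),np.round(r[1],1),round(r[2],1), 'zmax',a[:,2].max())
    # plane of bed via RANSAC-ish
    from scipy.linalg import lstsq
    q=a.copy()
    for _ in range(8):
        co,*_=lstsq(np.c_[q[:,:2],np.ones(len(q))],q[:,2]); res=a[:,2]-np.c_[a[:,:2],np.ones(len(a))]@co; q=a[np.abs(res)<0.004]
    print('slope',co,'yaw',np.degrees(np.arctan2(co[1],co[0])),'tilt',np.degrees(np.arctan(np.hypot(co[0],co[1]))),len(q))
s=load('wrist0')['state']; Rm=R.from_rotvec(s['tcp_rot']).as_matrix(); print(Rm.round(3))
E
```

```text
L 1882 1225
bed rect [661.9 108.5] [ 50.7 129. ] 76.6 zmax 0.11049319176283956
slope [ 0.5580561  -0.1331824  -0.29717792] yaw -13.422798537011262 tilt 29.844113161436113 1383
Rr 1865 1251
bed rect [ 654.1 -109.3] [ 50.3 128.7] 83.1 zmax 0.10643235927208616
slope [ 0.57038736 -0.06931992 -0.32389751] yaw -6.929249120275496 tilt 29.88099432136745 1506
[[-0.001  0.389 -0.921]
 [ 0.002 -0.921 -0.389]
 [-1.    -0.002 -0.   ]]
```

Emit:
play_rows(deltas=[{"x": 60,"y": 60,"z": 15,"wz": -2,"fingers": -1},{"x": 377,"y": 622,"z": 20,"wz": -23},{"x": 377,"y": 622,"z": 20,"wz": -23},{"x": 377,"y": 622,"z": 20,"wz": -23},{"x": 377,"y": 622,"z": 20,"wz": -23},{"x": 377,"y": 622,"z": 20,"wz": -23},{"x": 377,"y": 622,"z": 20,"wz": -23},{"x": 377,"y": 622,"z": 20,"wz": -23},{"x": 377,"y": 622,"z": 20,"wz": -23},{"x": 377,"y": 622,"z": 20,"wz": -23},{"x": 377,"y": 622,"z": 20,"wz": -23},{"x": 377,"y": 622,"z": 20,"wz": -23},{"x": 377,"y": 622,"z": 20,"wz": -23},{"x": 377,"y": 622,"z": 20,"wz": -23},{"x": 377,"y": 622,"z": 20,"wz": -23}])

```text
schema error: expected keys wx, wy, wz, x, y, z, fingers
```

```bash
python3 - <<'E'
from h import *
d=grab('wrist','w1'); s=d['state']; print(s['time'],s['tool_pos'].round(4),s['q'].round(2))
E
```

```text
0.15 [ 0.2626 -0.6213  0.2522] [-1.21  0.26  1.61  0.    1.27 -0.04]
```

View pics/w1.png

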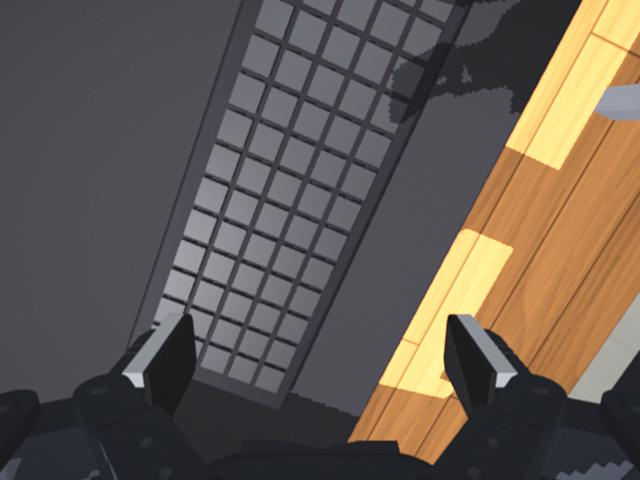

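All keys are required in every row, so nothing moved. I'll resend with full rows.

Emit:
play_rows(deltas=[{"x": 60,"y": 60,"z": 15,"wx": 0,"wy": 0,"wz": -2,"fingers": -1},{"x": 377,"y": 622,"z": 20,"wx": 0,"wy": 0,"wz": -23,"fingers": -1},{"x": 377,"y": 622,"z": 20,"wx": 0,"wy": 0,"wz": -23,"fingers": -1},{"x": 377,"y": 622,"z": 20,"wx": 0,"wy": 0,"wz": -23,"fingers": -1},{"x": 377,"y": 622,"z": 20,"wx": 0,"wy": 0,"wz": -23,"fingers": -1},{"x": 377,"y": 622,"z": 20,"wx": 0,"wy": 0,"wz": -23,"fingers": -1},{"x": 377,"y": 622,"z": 20,"wx": 0,"wy": 0,"wz": -23,"fingers": -1},{"x": 377,"y": 622,"z": 20,"wx": 0,"wy": 0,"wz": -23,"fingers": -1},{"x": 377,"y": 622,"z": 20,"wx": 0,"wy": 0,"wz": -23,"fingers": -1},{"x": 377,"y": 622,"z": 20,"wx": 0,"wy": 0,"wz": -23,"fingers": -1},{"x": 377,"y": 622,"z": 20,"wx": 0,"wy": 0,"wz": -23,"fingers": -1},{"x": 377,"y": 622,"z": 20,"wx": 0,"wy": 0,"wz": -23,"fingers": -1},{"x": 377,"y": 622,"z": 20,"wx": 0,"wy": 0,"wz": -23,"fingers": -1},{"x": 377,"y": 622,"z": 20,"wx": 0,"wy": 0,"wz": -23,"fingers": -1},{"x": 377,"y": 622,"z": 20,"wx": 0,"wy": 0,"wz": -23,"fingers": -1}])

```text
time: 2.08
tool_pos: [0.6392, -0.001, 0.2732]
tcp_rot: [-2.22, 0.004, 2.221]
wrist_force: [-0.9, -1.4, -0.4]
width: 1.003
```

```bash
python3 - <<'E'
from h import *
d=grab('wrist','w1'); s=d['state']; print(s['time'],s['tool_pos'].round(4),s['q'].round(2))
E
```

```text
2.075 [ 0.6392 -0.001   0.2732] [-0.04  0.19  1.66 -0.    1.29  1.53]
```

View pics/w1.png

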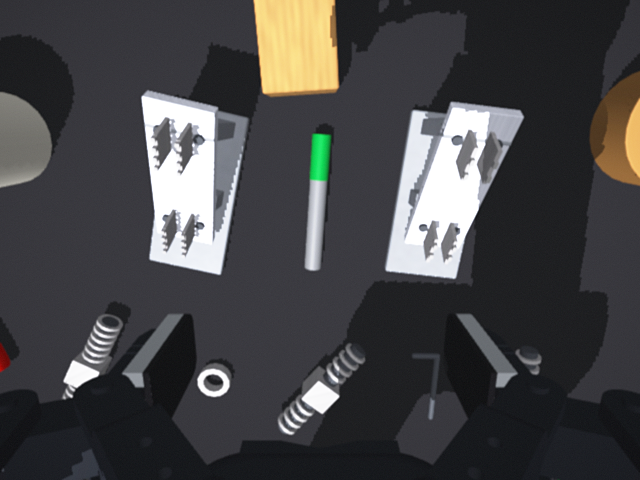

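```bash
python3 - <<'E'
from h import *
d=load('w1')
a=cv2.resize(d['frame'][85:280,135:260,::-1],None,fx=3,fy=3,interpolation=cv2.INTER_CUBIC)
b=cv2.resize(d['frame'][85:280,390:530,::-1],None,fx=3,fy=3,interpolation=cv2.INTER_CUBIC)
cv2.imwrite('pics/g1.png',np.hstack([a,b]))
W=pts(d)
from scipy.linalg import lstsq
for n,c in dict(L=(0.66,0.108),R=(0.654,-0.109)).items():
    sub=W.reshape(-1,3); sub=sub[np.linalg.norm(sub[:,:2]-c,axis=1)<0.095]
    b=sub[(sub[:,2]>0.004)&(sub[:,2]<0.014)]; a=sub[sub[:,2]>0.004]
    r=cv2.minAreaRect(a[:,:2].astype(np.float32)*1000); print(n,'all rect',np.round(r[0],1),np.round(r[1],1),round(r[2],1))
    q=a[a[:,2]>0.02]; A=q
    for _ in range(12):
        co,*_=lstsq(np.c_[q[:,:2],np.ones(len(q))],q[:,2]); res=A[:,2]-np.c_[A[:,:2],np.ones(len(A))]@co; q=A[np.abs(res)<0.003]
    yaw=np.arctan2(co[1],co[0]); print('yaw',np.degrees(yaw),'tilt',np.degrees(np.arctan(np.hypot(*co[:2]))),len(q), 'res',np.std(q[:,2]-np.c_[q[:,:2],np.ones(len(q))]@co))
    r=cv2.minAreaRect(q[:,:2].astype(np.float32)*1000); print(' bed rect',np.round(r[0],1),np.round(r[1],1),round(r[2],1))
    cc=np.array(r[0])/1000; print(' z at bed centre',cc@co[:2]+co[2])
E
```

```text
L all rect [642.6  81.6] [125.1 162.6] 71.6
yaw -104.63028770041183 tilt 73.06110187895374 1690 res 0.0017370995567454147
 bed rect [655.3  99.1] [ 94.3 105.3] 43.2
 z at bed centre 0.12253711533949152
R all rect [643.9 -76.9] [126.  158.3] 88.5
yaw 89.44475258849455 tilt 72.98107663180595 1609 res 0.0017097583183384587
 bed rect [655.7 -77.4] [119.   88.6] 7.8
 z at bed centre 0.19676421252158
```

View pics/g1.png

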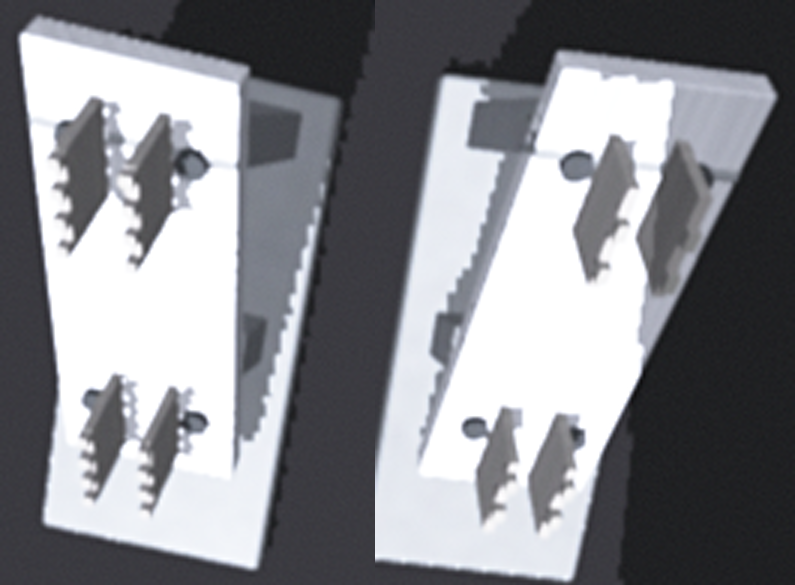

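Left gauge (px 190,180): four closely spaced teeth per rail piece, so it's the fine one. Right gauge (px 450,190): three wide ones, so it's the coarse one. Next I'll fit their poses.

```bash
cat > fitg.py <<'E'
from h import *
from scipy.linalg import lstsq
seed=dict(L=([0.558,-0.1332,-0.29718],(0.662,0.1085)),R=([0.5704,-0.0693,-0.3239],(0.654,-0.1093)))
def fit(name):
    d=load(name); W=pts(d).reshape(-1,3); W=W[np.isfinite(W[:,0])]
    for n,(co,c) in seed.items():
        co=np.array(co); A=W[(np.linalg.norm(W[:,:2]-c,axis=1)<0.085)&(W[:,2]>0.016)]
        t=0.006
        for _ in range(10):
            res=A[:,2]-np.c_[A[:,:2],np.ones(len(A))]@co; q=A[np.abs(res)<t]; t=0.003
            co,*_=lstsq(np.c_[q[:,:2],np.ones(len(q))],q[:,2])
        nz=np.array([-co[0],-co[1],1]); nz/=np.linalg.norm(nz); y=np.cross(nz,[1,0,0]); 
        yaw=np.arctan2(co[1],co[0]); ex=np.array([np.cos(yaw),np.sin(yaw),0]); 
        y=np.array([-np.sin(yaw),np.cos(yaw),0]); x=np.cross(y,nz)
        p=np.c_[q@x,q@y]*1000
        # clean by connected: drop isolated using histogram percentiles
        r=cv2.minAreaRect(p.astype(np.float32)); th=r[2]
        if th>45: th-=90
        print(name,n,'yaw %.2f tilt %.2f n %d'%(np.degrees(yaw),np.degrees(np.arccos(nz[2])),len(q)),'rect',np.round(r[1],1),'skew %.2f'%th)
        cc=(r[0][0]*x+r[0][1]*y)/1000; cc=cc+nz*((np.r_[0,0,co[2]]@nz)-cc@nz)
        print('  bedcentre',cc.round(4),'seat if 34 up',(cc+0.034*nz).round(4))
        # side edges per station
        for lo in range(int(p[:,0].min())+5,int(p[:,0].max())-10,20):
            k=p[(p[:,0]>=lo)&(p[:,0]<lo+20)]
            print('   s %.0f y %.1f %.1f'%(lo+10-r[0][0],np.percentile(k[:,1],0.5)-r[0][1],np.percentile(k[:,1],99.5)-r[0][1]))
if __name__=='__main__':
    import sys
    for n in sys.argv[1:]: fit(n)
E
python3 fitg.py top0 w1
```

```text
top0 L yaw -14.15 tilt 29.86 n 1204 rect [ 55.  154.3] skew -1.61
  bedcentre [0.6554 0.1103 0.0537] seat if 34 up [0.639  0.1144 0.0832]
   s -62 y -24.0 24.1
   s -42 y -25.7 24.3
   s -22 y -25.4 24.2
   s -2 y -24.5 24.5
   s 18 y -25.1 25.2
   s 38 y -24.3 25.1
   s 58 y -24.2 25.6
top0 R yaw -7.14 tilt 29.93 n 1296 rect [135.4  49.9] skew 0.20
  bedcentre [ 0.6568 -0.1094  0.0583] seat if 34 up [ 0.64   -0.1073  0.0878]
   s -54 y -24.5 24.6
   s -34 y -24.9 24.3
   s -14 y -24.0 24.5
   s 6 y -24.6 24.9
   s 26 y -24.7 24.7
   s 46 y -24.2 25.0
   s 66 y -24.3 24.5
w1 L yaw -12.92 tilt 29.93 n 6625 rect [ 50.6 135. ] skew -0.30
  bedcentre [0.665  0.1082 0.0591] seat if 34 up [0.6485 0.112  0.0886]
   s -53 y -24.7 25.0
   s -33 y -24.9 24.5
   s -13 y -25.0 24.5
   s 7 y -25.0 24.5
   s 27 y -25.2 24.4
   s 47 y -25.4 24.3
w1 R yaw -6.91 tilt 29.99 n 6913 rect [135.1  50.6] skew 0.20
  bedcentre [ 0.6584 -0.1096  0.0589] seat if 34 up [ 0.6416 -0.1076  0.0884]
   s -53 y -25.0 24.9
   s -33 y -24.8 24.9
   s -13 y -24.4 24.9
   s 7 y -24.3 25.0
   s 27 y -24.6 25.0
   s 47 y -24.5 25.0
```

Emit:
play_rows(deltas=[{"x": -216,"y": -210,"z": 0,"wx": 0,"wy": 0,"wz": 0,"fingers": -1},{"x": -216,"y": -210,"z": 0,"wx": 0,"wy": 0,"wz": 0,"fingers": -1},{"x": -216,"y": -210,"z": 0,"wx": 0,"wy": 0,"wz": 0,"fingers": -1},{"x": -216,"y": -210,"z": -60,"wx": 0,"wy": 0,"wz": 0,"fingers": -1},{"x": -216,"y": -210,"z": -120,"wx": 0,"wy": 0,"wz": 0,"fingers": -1},{"x": -216,"y": -210,"z": -120,"wx": 0,"wy": 0,"wz": 0,"fingers": -1},{"x": -216,"y": -210,"z": -120,"wx": 0,"wy": 0,"wz": 0,"fingers": -1},{"x": -216,"y": -210,"z": -120,"wx": 0,"wy": 0,"wz": 0,"fingers": -1}])

```text
time: 3.12
tool_pos: [0.4246, -0.2105, 0.1547]
tcp_rot: [-2.223, 0.004, 2.218]
wrist_force: [-0.2, -0.2, 0.5]
width: 1.003
```

```bash
cat > stud.py <<'E'
from h import *
from scipy.optimize import least_squares
def stud(name,c,lo=0.010,rad=0.075):
    d=load(name); W=pts(d).reshape(-1,3); W=W[np.isfinite(W[:,0])]
    p=W[(np.linalg.norm(W[:,:2]-c,axis=1)<rad)&(W[:,2]>lo)&(W[:,2]<0.035)]
    top=p[(p[:,2]>0.0255)]
    # collar top
    r=cv2.minAreaRect(top[:,:2].astype(np.float32)*1000); print('collar top',len(top),np.round(r[0],1),np.round(r[1],1),round(r[2],1),'z',np.median(top[:,2]).round(4))
    r=cv2.minAreaRect(p[:,:2].astype(np.float32)*1000); print('whole',len(p),np.round(r[0],1),np.round(r[1],1),round(r[2],1))
E
python3 - <<'E'
from stud import *
d=grab('wrist','w2'); s=d['state']; print(s['time'],s['tool_pos'].round(4),s['q'].round(2))
stud('w2',(0.424,-0.210))
E
```

```text
3.125 [ 0.4246 -0.2105  0.1547] [-0.51 -0.03  2.13  0.    1.05  1.06]
collar top 2646 [ 425.8 -211.3] [ 27.8 111.6] 88.9 z 0.028
whole 6760 [ 425.7 -211.3] [ 27.9 124.3] 89.3
```

View pics/w2.png

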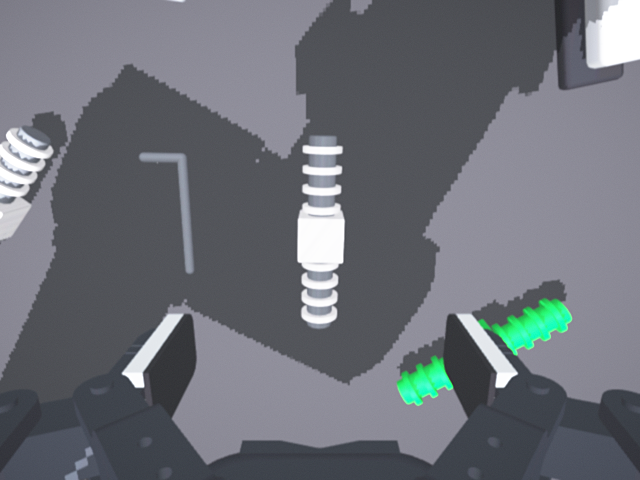

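Stud C has four crests a side at 12 mm, so it is confirmed coarse: centre px (320,237), well clear of the green look-alike. Descending on it.

Emit:
play_rows(deltas=[{"x": 1.5,"y": -1,"z": -60,"wx": 0,"wy": 0,"wz": -1,"fingers": -0.3},{"x": 1.5,"y": -1,"z": -100,"wx": 0,"wy": 0,"wz": -1,"fingers": -0.3},{"x": 1.5,"y": -1,"z": -120,"wx": 0,"wy": 0,"wz": -1,"fingers": -0.3},{"x": 1.5,"y": -1,"z": -126,"wx": 0,"wy": 0,"wz": -1,"fingers": -0.3},{"x": 1.5,"y": -1,"z": -126,"wx": 0,"wy": 0,"wz": -1,"fingers": -0.3}], grip_force=60)

```text
time: 3.8
tool_pos: [0.4269, -0.2111, 0.0286]
tcp_rot: [-2.215, 0.021, 2.211]
wrist_force: [0.1, 0.3, -0.0]
width: 0.65
```

Emit:
play_rows(deltas=[{"x": -1,"y": 0,"z": -2.5,"wx": 0,"wy": 0,"wz": 0,"fingers": -0.3},{"x": -1,"y": 0,"z": -2.5,"wx": 0,"wy": 0,"wz": 0,"fingers": 1},{"x": -1,"y": 0,"z": -2.5,"wx": 0,"wy": 0,"wz": 0,"fingers": 1},{"x": -1,"y": 0,"z": -2.5,"wx": 0,"wy": 0,"wz": 0,"fingers": 1},{"x": -1,"y": 0,"z": -2.5,"wx": 0,"wy": 0,"wz": 0,"fingers": 1},{"x": -1,"y": 0,"z": -2.5,"wx": 0,"wy": 0,"wz": 0,"fingers": 1}], grip_force=60)

```text
time: 4.55
tool_pos: [0.425, -0.2113, 0.0257]
tcp_rot: [-2.214, 0.022, 2.211]
wrist_force: [-0.6, 0.2, 6.2]
width: 0.313
```

Emit:
play_rows(deltas=[{"x": 0,"y": 0,"z": 20,"wx": 0,"wy": 0,"wz": 0,"fingers": 1},{"x": 0,"y": 0,"z": 80,"wx": 0,"wy": 0,"wz": 0,"fingers": 1},{"x": 0,"y": 0,"z": 120,"wx": 0,"wy": 0,"wz": 0,"fingers": 1},{"x": 0,"y": 0,"z": 120,"wx": 0,"wy": 0,"wz": 0,"fingers": 1},{"x": 0,"y": 0,"z": 120,"wx": 0,"wy": 0,"wz": 0,"fingers": 1}], grip_force=60)

```text
time: 5.18
tool_pos: [0.4229, -0.21, 0.1431]
tcp_rot: [-2.208, 0.02, 2.214]
wrist_force: [-1.5, -0.4, -3.7]
width: 0.316
```

```bash
cat > tgt.py <<'E'
from h import *
from scipy.spatial.transform import Rotation as R
def seat(s,yaw):
    c,sn=np.cos(np.radians(yaw)),np.sin(np.radians(yaw)); a=np.radians(30)
    xs=np.array([np.cos(a)*c,np.cos(a)*sn,np.sin(a)]); zs=np.array([-np.sin(a)*c,-np.sin(a)*sn,np.cos(a)]); 
    return np.array(s),xs,np.cross(zs,xs),zs
C=seat((0.6416,-0.1076,0.0884),-6.8)
F=seat((0.6485,0.1120,0.0886),-13.1)
def goal(S,dx,dz,grip_z,grip_x,half=False):
    s,xs,ys,zs=S; sg=-1 if not half else 1
    Rm=np.stack([-zs,sg*ys,sg*xs],1)
    return s+(dx+grip_x)*xs+(dz+grip_z)*zs,R.from_matrix(Rm)
def delta(p,Rt,st=None):
    st=st or monitor.read_state(); R0=R.from_rotvec(st['tcp_rot'])
    w=(Rt*R0.inv()).as_rotvec(degrees=True)
    print('at',st['tool_pos'].round(4),'go',((p-st['tool_pos'])*1000).round(1),'w',w.round(2),'t',st['time'],'F',st['wrist_force'].round(1),'wd',round(float(st['width']),3))
E
python3 - <<'E'
from tgt import *
d=grab('wrist','w3'); print(d['state']['q'].round(2))
for dz in (0.06,0.02): delta(*goal(C,0,dz,0.0117,-0.0007))
E
```

```text
[-0.51 -0.02  2.14  0.    1.03  1.08]
at [ 0.4224 -0.2098  0.1424] go [183.  106.5   7.7] w [ -2.2  -30.16  -5.61] t 5.225 F [ 0.6 -0.2 -4.6] wd 0.313
at [ 0.4224 -0.2098  0.1424] go [202.9 104.1 -26.9] w [ -2.2  -30.16  -5.61] t 5.225 F [ 0.6 -0.2 -4.6] wd 0.313
```

View pics/w3.png

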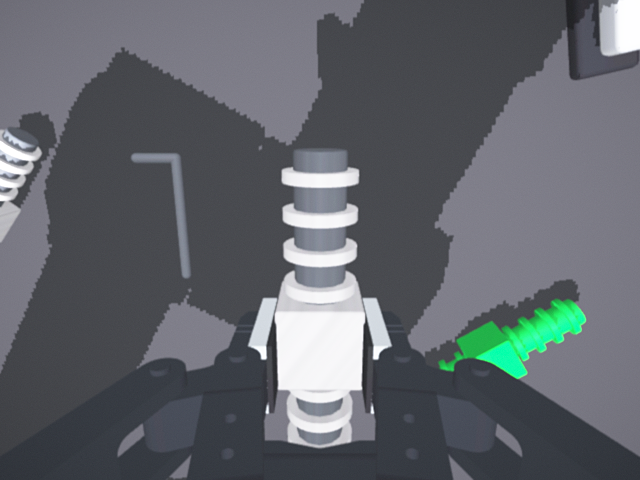

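Held square. Moving above the coarse gauge and tilting.

Emit:
play_rows(deltas=[{"x": 30,"y": 15,"z": 40,"wx": -0.7,"wy": -10,"wz": -1.9,"fingers": 1},{"x": 80,"y": 50,"z": 60,"wx": -1.4,"wy": -20,"wz": -3.7,"fingers": 1},{"x": 130,"y": 80,"z": 60,"wx": -2.2,"wy": -30,"wz": -5.6,"fingers": 1},{"x": 170,"y": 106,"z": 50,"wx": -2.2,"wy": -30.2,"wz": -5.6,"fingers": 1},{"x": 183,"y": 106,"z": 20,"wx": -2.2,"wy": -30.2,"wz": -5.6,"fingers": 1},{"x": 183,"y": 106,"z": 10,"wx": -2.2,"wy": -30.2,"wz": -5.6,"fingers": 1},{"x": 183,"y": 106,"z": 10,"wx": -2.2,"wy": -30.2,"wz": -5.6,"fingers": 1},{"x": 183,"y": 106,"z": 10,"wx": -2.2,"wy": -30.2,"wz": -5.6,"fingers": 1}])

```text
time: 6.22
tool_pos: [0.6069, -0.1053, 0.1549]
tcp_rot: [-2.67, 0.163, 1.533]
wrist_force: [-0.1, -0.2, -3.1]
width: 0.313
```

```bash
python3 - <<'E'
from tgt import *
d=grab('wrist','w4'); print(d['state']['q'].round(2)); grab('scene','s4')
for dz in (0.06,0.01): delta(*goal(C,0,dz,0.0117,-0.0007))
x=load('s4'); crop(x,260,230,420,380,4,'s4c')
E
```

```text
[-0.24 -0.02  2.21  0.14  0.44  1.33]
at [ 0.6076 -0.1055  0.1561] go [-2.2  2.2 -6. ] w [0.16 0.37 0.11] t 6.325 F [ 0.  -0.7 -3.1] wd 0.317
at [ 0.6076 -0.1055  0.1561] go [ 22.6  -0.8 -49.3] w [0.16 0.37 0.11] t 6.325 F [ 0.  -0.7 -3.1] wd 0.317
```

View pics/w4.png

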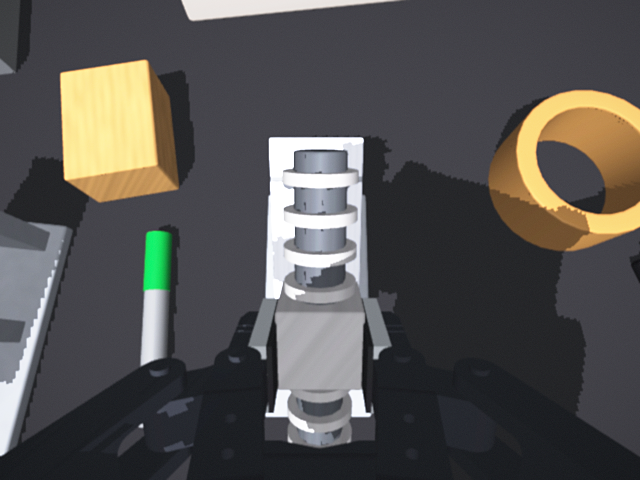

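View pics/s4c.png

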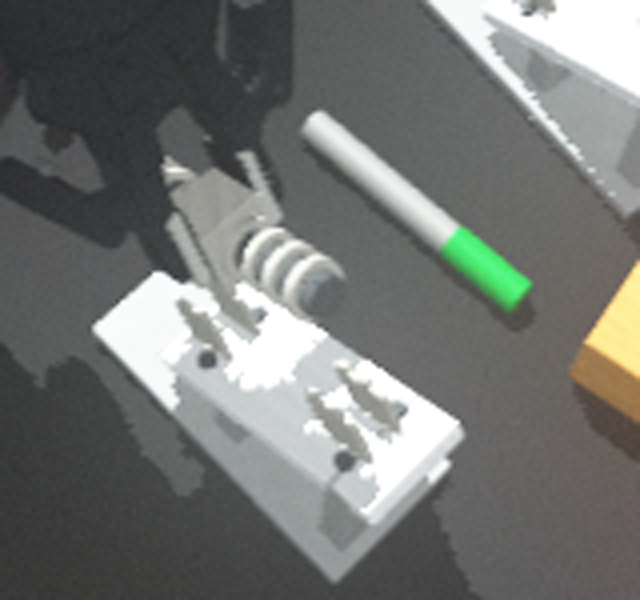

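Emit:
play_rows(deltas=[{"x": 5,"y": 1,"z": -15,"wx": 0,"wy": 0.3,"wz": 0,"fingers": 1},{"x": 17.6,"y": 0,"z": -40,"wx": 0,"wy": 0.3,"wz": 0,"fingers": 1},{"x": 20,"y": -0.5,"z": -45,"wx": 0,"wy": 0.3,"wz": 0,"fingers": 1},{"x": 20,"y": -0.5,"z": -45,"wx": 0,"wy": 0.3,"wz": 0,"fingers": 1},{"x": 20,"y": -0.5,"z": -45,"wx": 0,"wy": 0.3,"wz": 0,"fingers": 1}])

```text
time: 6.95
tool_pos: [0.6277, -0.1054, 0.1106]
tcp_rot: [-2.668, 0.162, 1.539]
wrist_force: [-0.4, 0.1, -3.7]
width: 0.317
```

```bash
python3 - <<'E'
from tgt import *
d=grab('wrist','w5'); grab('scene','s5')
for dz in (0.01,0.0035,0): delta(*goal(C,0,dz,0.0117,-0.0007))
x=load('s5'); crop(x,260,230,420,380,4,'s5c')
E
```

```text
at [ 0.6277 -0.1054  0.1109] go [ 2.5 -0.8 -4. ] w [0.16 0.05 0.06] t 7.05 F [-0.8  0.5 -3.3] wd 0.311
at [ 0.6277 -0.1054  0.1109] go [ 5.7 -1.2 -9.7] w [0.16 0.05 0.06] t 7.05 F [-0.8  0.5 -3.3] wd 0.311
at [ 0.6277 -0.1054  0.1109] go [  7.5  -1.4 -12.7] w [0.16 0.05 0.06] t 7.05 F [-0.8  0.5 -3.3] wd 0.311
```

View pics/s5c.png

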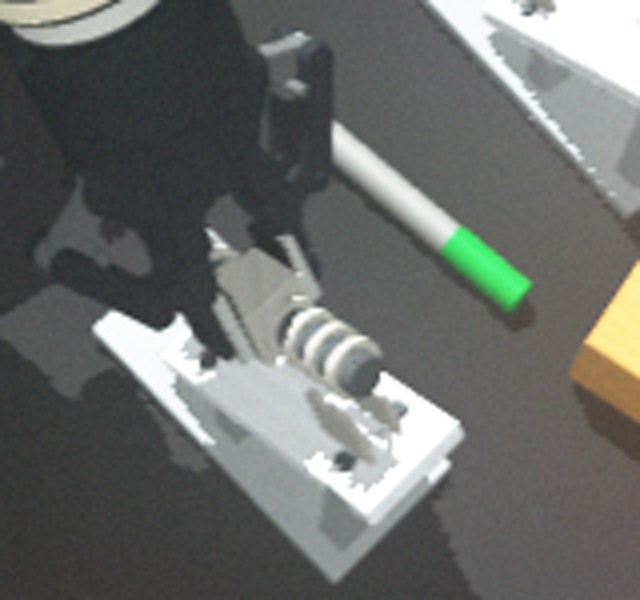

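View pics/w5.png

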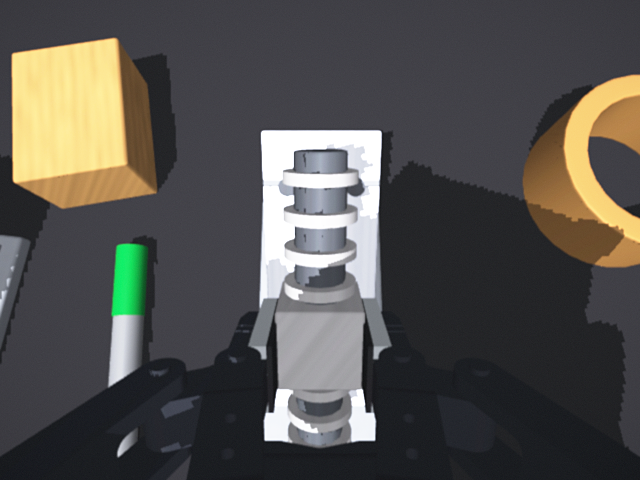

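Emit:
play_rows(deltas=[{"x": 2.5,"y": -0.6,"z": -4.3,"wx": 0,"wy": 0,"wz": 0,"fingers": 1},{"x": 4.5,"y": -1,"z": -7.8,"wx": 0,"wy": 0,"wz": 0,"fingers": 1},{"x": 4.5,"y": -1,"z": -7.8,"wx": 0,"wy": 0,"wz": 0,"fingers": 1},{"x": 4.5,"y": -1,"z": -7.8,"wx": 0,"wy": 0,"wz": 0,"fingers": 1}])

```text
time: 7.55
tool_pos: [0.6317, -0.1062, 0.1018]
tcp_rot: [-2.666, 0.162, 1.541]
wrist_force: [0.3, -0.7, -3.5]
width: 0.317
```

Emit:
play_rows(deltas=[{"x": 1,"y": 0,"z": -1.7,"wx": 0,"wy": 0,"wz": 0,"fingers": 1},{"x": 1,"y": 0,"z": -1.7,"wx": 0,"wy": 0,"wz": 0,"fingers": 1},{"x": 1,"y": 0,"z": -1.7,"wx": 0,"wy": 0,"wz": 0,"fingers": 1}])

```text
time: 7.92
tool_pos: [0.6329, -0.1063, 0.1005]
tcp_rot: [-2.667, 0.162, 1.54]
wrist_force: [-1.5, -0.1, -0.8]
width: 0.32
```

Emit:
play_rows(deltas=[{"x": 0.5,"y": 0,"z": -0.9,"wx": 0,"wy": 0,"wz": 0,"fingers": 1},{"x": 0.5,"y": 0,"z": -0.9,"wx": 0,"wy": 0,"wz": 0,"fingers": 1},{"x": 0.5,"y": 0,"z": -0.9,"wx": 0,"wy": 0,"wz": 0,"fingers": 1}])

```text
time: 8.3
tool_pos: [0.6332, -0.1063, 0.1002]
tcp_rot: [-2.667, 0.162, 1.54]
wrist_force: [-8.5, 0.9, 5.1]
width: 0.315
```

It's riding on the teeth at about +3 mm. I'll lift, shift 3 mm up-slope and lower again.

Emit:
play_rows(deltas=[{"x": -1.2,"y": 0.1,"z": 2.2,"wx": 0,"wy": 0,"wz": 0,"fingers": 1},{"x": 1.4,"y": -0.2,"z": 3.7,"wx": 0,"wy": 0,"wz": 0,"fingers": 1},{"x": 2.6,"y": -0.3,"z": 1.5,"wx": 0,"wy": 0,"wz": 0,"fingers": 1},{"x": 2.6,"y": -0.3,"z": 1.5,"wx": 0,"wy": 0,"wz": 0,"fingers": 1},{"x": 2.6,"y": -0.3,"z": 1.5,"wx": 0,"wy": 0,"wz": 0,"fingers": 1}])

```text
time: 8.93
tool_pos: [0.6364, -0.1067, 0.1018]
tcp_rot: [-2.668, 0.162, 1.539]
wrist_force: [-6.4, 0.3, 4.6]
width: 0.314
```

Emit:
play_rows(deltas=[{"x": -1.2,"y": 0.1,"z": 2.2,"wx": 0,"wy": 0,"wz": 0,"fingers": 1},{"x": 1.4,"y": -0.2,"z": 3.7,"wx": 0,"wy": 0,"wz": 0,"fingers": 1},{"x": 2.6,"y": -0.3,"z": 1.5,"wx": 0,"wy": 0,"wz": 0,"fingers": 1},{"x": 2.6,"y": -0.3,"z": 1.5,"wx": 0,"wy": 0,"wz": 0,"fingers": 1},{"x": 2.6,"y": -0.3,"z": 1.5,"wx": 0,"wy": 0,"wz": 0,"fingers": 1}])

```text
time: 9.55
tool_pos: [0.6383, -0.1068, 0.102]
tcp_rot: [-2.666, 0.162, 1.541]
wrist_force: [0.2, -0.6, -3.6]
width: 0.314
```

It dropped in: no contact at the same depth. I'll keep lowering until it bottoms out.

Emit:
play_rows(deltas=[{"x": 0.5,"y": 0,"z": -0.9,"wx": 0,"wy": 0,"wz": 0,"fingers": 1},{"x": 1,"y": -0.1,"z": -1.7,"wx": 0,"wy": 0,"wz": 0,"fingers": 1},{"x": 1,"y": -0.1,"z": -1.7,"wx": 0,"wy": 0,"wz": 0,"fingers": 1},{"x": 1,"y": -0.1,"z": -1.7,"wx": 0,"wy": 0,"wz": 0,"fingers": 1}])

```text
time: 10.05
tool_pos: [0.6394, -0.107, 0.1007]
tcp_rot: [-2.667, 0.162, 1.541]
wrist_force: [-1.0, 0.1, -2.5]
width: 0.313
```

Emit:
play_rows(deltas=[{"x": 0.4,"y": 0,"z": -0.7,"wx": 0,"wy": 0,"wz": 0,"fingers": 1},{"x": 0.7,"y": -0.1,"z": -1.3,"wx": 0,"wy": 0,"wz": 0,"fingers": 1},{"x": 0.7,"y": -0.1,"z": -1.3,"wx": 0,"wy": 0,"wz": 0,"fingers": 1},{"x": 0.7,"y": -0.1,"z": -1.3,"wx": 0,"wy": 0,"wz": 0,"fingers": 1}])

```text
time: 10.55
tool_pos: [0.6398, -0.107, 0.1001]
tcp_rot: [-2.667, 0.161, 1.541]
wrist_force: [-9.6, 0.7, 5.8]
width: 0.315
```

Bottomed about 3.3 mm lower than when riding, so it's home. I'll relax the push and release.

Emit:
play_rows(deltas=[{"x": -0.5,"y": 0,"z": 1.0,"wx": 0,"wy": 0,"wz": 0,"fingers": 1},{"x": -0.5,"y": 0,"z": 1.0,"wx": 0,"wy": 0,"wz": 0,"fingers": -0.2},{"x": -0.5,"y": 0,"z": 1.0,"wx": 0,"wy": 0,"wz": 0,"fingers": -0.2},{"x": -0.5,"y": 0,"z": 1.0,"wx": 0,"wy": 0,"wz": 0,"fingers": -0.2},{"x": -0.5,"y": 0,"z": 1.0,"wx": 0,"wy": 0,"wz": 0,"fingers": -0.2},{"x": -5,"y": 0.6,"z": 10,"wx": 0,"wy": 0,"wz": 0,"fingers": -0.2},{"x": -20,"y": 2,"z": 36,"wx": 0,"wy": 0,"wz": 0,"fingers": -0.2},{"x": -40,"y": 5,"z": 75,"wx": 0,"wy": 0,"wz": 0,"fingers": -0.2},{"x": -40,"y": 5,"z": 75,"wx": 0,"wy": 0,"wz": 0,"fingers": -0.2},{"x": -40,"y": 5,"z": 75,"wx": 0,"wy": 0,"wz": 0,"fingers": -0.2}])

```text
time: 11.8
tool_pos: [0.6, -0.1021, 0.1747]
tcp_rot: [-2.667, 0.162, 1.54]
wrist_force: [0.1, -0.8, -0.4]
width: 0.595
```

```bash
python3 - <<'E'
from tgt import *
d=grab('wrist','w6'); s=d['state']; print(s['time'],s['tool_pos'].round(4),s['q'].round(2),s['wrist_force'].round(1))
W=pts(d).reshape(-1,3); W=W[np.isfinite(W[:,0])]
o,xs,ys,zs=C; q=W-o; q=np.c_[q@xs,q@ys,q@zs]*1000
m=(abs(q[:,0])<75)&(abs(q[:,1])<20)&(q[:,2]>-40)&(q[:,2]<25); q=q[m]
bed=q[(q[:,2]<-30)]; print('bed z',np.median(bed[:,2]),len(bed))
for lo in range(-70,75,4):
    k=q[(q[:,0]>=lo)&(q[:,0]<lo+4)&(q[:,2]>-5)]
    if len(k): print(lo+2,len(k),'ztop',np.percentile(k[:,2],95).round(1),'y',np.percentile(k[:,1],2).round(1),np.percentile(k[:,1],98).round(1))
E
```

```text
11.8 [ 0.6    -0.1021  0.1747] [-0.24 -0.06  2.2   0.13  0.48  1.35] [ 0.1 -0.8 -0.4]
bed z -33.65482948789548 4271
-56 103 ztop 8.5 y -7.4 7.5
-52 79 ztop 11.7 y -10.4 10.5
-48 468 ztop 12.0 y -11.3 11.3
-44 185 ztop 8.6 y -7.9 7.6
-40 90 ztop 11.5 y -11.3 10.2
-36 472 ztop 12.0 y -11.4 11.1
-32 198 ztop 8.7 y -8.4 7.9
-28 100 ztop 11.3 y -10.4 10.5
-24 479 ztop 12.0 y -11.4 11.1
-20 203 ztop 8.9 y -8.3 7.8
-16 118 ztop 11.7 y -10.6 10.2
-12 271 ztop 12.3 y -10.5 9.8
-8 241 ztop 14.9 y -13.9 12.6
-4 386 ztop 14.9 y -14.0 12.6
0 398 ztop 15.0 y -13.8 12.5
4 396 ztop 14.9 y -13.8 12.4
8 387 ztop 15.0 y -13.7 12.3
12 421 ztop 15.0 y -14.1 12.8
16 423 ztop 15.0 y -14.1 12.7
20 546 ztop 14.4 y -13.6 12.9
24 447 ztop 12.2 y -11.5 11.0
28 245 ztop 8.8 y -8.2 7.9
32 201 ztop 11.7 y -10.0 10.3
36 439 ztop 12.2 y -11.3 10.9
40 257 ztop 8.9 y -8.7 7.8
44 235 ztop 12.0 y -10.6 9.6
48 426 ztop 12.2 y -11.5 10.9
52 266 ztop 8.9 y -8.5 7.7
56 266 ztop 11.5 y -10.0 9.3
60 407 ztop 12.2 y -11.3 10.6
64 271 ztop 8.9 y -8.4 7.6
68 119 ztop 8.5 y -7.8 7.0
```

View pics/w6.png

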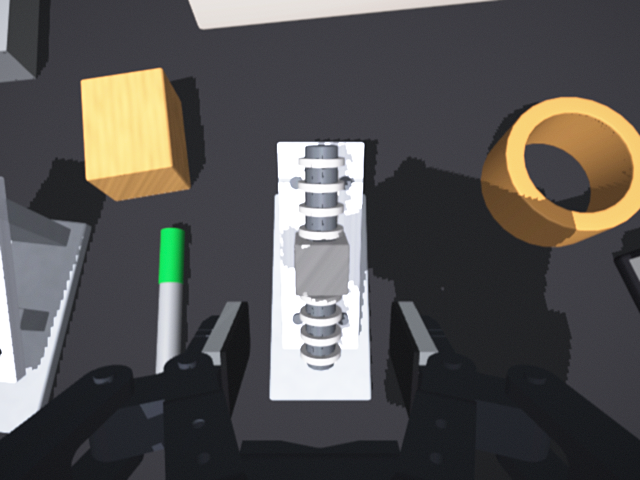

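The coarse stud is home: crest tops at 12.0–12.2 mm and bed at −33.7, so the axis is at about 0. Its middle reads about +6.5 along x. I'll use the earlier image to see where the rail pieces sit, to know the margin in x.

```bash
python3 - <<'E'
from tgt import *
for nm in ('w1',):
  d=load(nm); W=pts(d).reshape(-1,3); W=W[np.isfinite(W[:,0])]
  for n,(o,xs,ys,zs) in dict(C=C,F=F).items():
    q=W-o; q=np.c_[q@xs,q@ys,q@zs]*1000
    k=q[(abs(q[:,0])<75)&(abs(q[:,1])<11)&(q[:,2]>-30)&(q[:,2]<0)]
    for z0,z1 in ((-30,-12),(-10,-3)):
      kk=k[(k[:,2]>z0)&(k[:,2]<z1)]
      h,e=np.histogram(kk[:,0],bins=np.arange(-72,74,2)); print(n,z0,z1); print([(int(a),int(b)) for a,b in zip(e,h) if b])
E
```

```text
C -30 -12
[(-64, 17), (-62, 26), (-60, 28), (-58, 33), (-56, 30), (-54, 27), (-52, 32), (-50, 28), (-48, 31), (-46, 34), (-44, 24), (-42, 35), (-40, 30), (-38, 37), (-36, 113), (-34, 3), (24, 21), (26, 52), (28, 50), (30, 56), (32, 49), (34, 59), (36, 46), (38, 55), (40, 54), (42, 52), (44, 57), (46, 54), (48, 63), (50, 65), (52, 138)]
C -10 -3
[(-64, 3), (-62, 2), (-60, 3), (-58, 1), (-56, 12), (-54, 18), (-52, 30), (-50, 6), (-48, 4), (-46, 4), (-44, 16), (-42, 17), (-40, 31), (-38, 8), (-36, 5), (24, 2), (26, 3), (28, 26), (30, 30), (32, 44), (34, 12), (36, 13), (38, 3), (40, 32), (42, 27), (44, 47), (46, 9), (48, 16), (50, 9), (52, 11)]
F -30 -12
[(-62, 7), (-60, 27), (-58, 22), (-56, 28), (-54, 29), (-52, 22), (-50, 20), (-48, 30), (-46, 21), (-44, 31), (-42, 26), (-40, 28), (-38, 28), (-36, 28), (-34, 105), (-32, 34), (26, 9), (28, 42), (30, 40), (32, 48), (34, 39), (36, 44), (38, 46), (40, 46), (42, 49), (44, 41), (46, 55), (48, 51), (50, 49), (52, 50), (54, 146), (56, 41)]
F -10 -3
[(-62, 1), (-60, 10), (-58, 31), (-56, 8), (-54, 4), (-52, 13), (-50, 30), (-48, 6), (-46, 3), (-44, 11), (-42, 35), (-40, 5), (-38, 2), (-36, 20), (-34, 34), (-32, 2), (26, 1), (28, 28), (30, 43), (32, 7), (34, 2), (36, 29), (38, 46), (40, 12), (42, 5), (44, 33), (46, 50), (48, 9), (50, 1), (52, 31), (54, 52), (56, 2)]
```

Rail offset is about −4.5 for coarse, where the stud sits one 12 mm notch up, roughly +11 relative to the rails. That's inside the limit in either frame. For fine it's about −2. On to stud A.

```bash
python3 - <<'E'
from tgt import *
Rt=R.from_matrix(np.array([[0,0,-1],[0,-1,0],[-1,0,0]]).T.reshape(3,3)) if False else R.from_matrix(np.stack([[0,0,-1],[0,-1,0],[-1,0,0]],1))
delta(np.array([0.465,0.236,0.20]),Rt)
E
```

```text
at [ 0.5996 -0.102   0.1736] go [-134.6  338.    26.4] w [ 1.92 29.86  6.67] t 11.85 F [ 0.5  0.4 -0.3] wd 0.596
```

Emit:
play_rows(deltas=[{"x": -20,"y": 0,"z": 40,"wx": 0.6,"wy": 10,"wz": 2.2,"fingers": -0.2},{"x": -50,"y": 50,"z": 60,"wx": 1.3,"wy": 20,"wz": 4.4,"fingers": -0.2},{"x": -134,"y": 338,"z": 60,"wx": 1.9,"wy": 29.9,"wz": 6.7,"fingers": -0.2},{"x": -134,"y": 338,"z": 60,"wx": 1.9,"wy": 29.9,"wz": 6.7,"fingers": -0.2},{"x": -134,"y": 338,"z": 60,"wx": 1.9,"wy": 29.9,"wz": 6.7,"fingers": -0.2},{"x": -134,"y": 338,"z": 26,"wx": 1.9,"wy": 29.9,"wz": 6.7,"fingers": -0.2},{"x": -134,"y": 338,"z": 26,"wx": 1.9,"wy": 29.9,"wz": 6.7,"fingers": -0.2},{"x": -134,"y": 338,"z": 26,"wx": 1.9,"wy": 29.9,"wz": 6.7,"fingers": -0.2},{"x": -134,"y": 338,"z": 26,"wx": 1.9,"wy": 29.9,"wz": 6.7,"fingers": -0.2}])

```text
time: 12.98
tool_pos: [0.4657, 0.2358, 0.199]
tcp_rot: [2.218, 0.0, -2.221]
wrist_force: [-0.0, 0.3, -0.5]
width: 0.6
```

Emit:
play_rows(deltas=[{"x": 0,"y": 0,"z": 0,"wx": 0,"wy": 0,"wz": 75,"fingers": -0.2},{"x": 0,"y": 0,"z": 0,"wx": 0,"wy": 0,"wz": 75,"fingers": -0.2},{"x": 0,"y": 0,"z": 0,"wx": 0,"wy": 0,"wz": 75,"fingers": -0.2},{"x": 0,"y": 0,"z": 0,"wx": 0,"wy": 0,"wz": 75,"fingers": -0.2},{"x": 0,"y": 0,"z": 0,"wx": 0,"wy": 0,"wz": 75,"fingers": -0.2},{"x": 0,"y": 0,"z": 0,"wx": 0,"wy": 0,"wz": 75,"fingers": -0.2},{"x": 0,"y": 0,"z": 0,"wx": 0,"wy": 0,"wz": 75,"fingers": -0.2},{"x": 0,"y": 0,"z": -20,"wx": 0,"wy": 0,"wz": 150.6,"fingers": -0.2},{"x": 0,"y": 0,"z": -40,"wx": 0,"wy": 0,"wz": 150.6,"fingers": -0.2},{"x": 0,"y": 0,"z": -50,"wx": 0,"wy": 0,"wz": 150.6,"fingers": -0.2},{"x": 0,"y": 0,"z": -50,"wx": 0,"wy": 0,"wz": 150.6,"fingers": -0.2},{"x": 0,"y": 0,"z": -50,"wx": 0,"wy": 0,"wz": 150.6,"fingers": -0.2},{"x": 0,"y": 0,"z": -50,"wx": 0,"wy": 0,"wz": 150.6,"fingers": -0.2},{"x": 0,"y": 0,"z": -50,"wx": 0,"wy": 0,"wz": 150.6,"fingers": -0.2},{"x": 0,"y": 0,"z": -50,"wx": 0,"wy": 0,"wz": 150.6,"fingers": -0.2},{"x": 0,"y": 0,"z": -50,"wx": 0,"wy": 0,"wz": 150.6,"fingers": -0.2},{"x": 0,"y": 0,"z": -50,"wx": 0,"wy": 0,"wz": 150.6,"fingers": -0.2}])

```text
time: 15.1
tool_pos: [0.4664, 0.2355, 0.1504]
tcp_rot: [0.404, 1.533, -0.403]
wrist_force: [0.4, 0.8, 0.2]
width: 0.599
```

```bash
python3 - <<'E'
from stud import *
from scipy.spatial.transform import Rotation as R
d=grab('wrist','w7'); s=d['state']; print(s['time'],s['tool_pos'].round(4),s['q'].round(2)); Rm=R.from_rotvec(s['tcp_rot']).as_matrix(); print(Rm.round(3), np.degrees(np.arctan2(Rm[1,2],Rm[0,2])))
stud('w7',(0.4645,0.2365))
E
```

```text
15.1 [0.4664 0.2355 0.1504] [ 0.42  0.07  2.03  0.    1.04 -0.64]
[[-0.     0.492  0.87 ]
 [ 0.     0.87  -0.492]
 [-1.     0.    -0.   ]] -29.495371362403837
collar top 2712 [466.4 237. ] [ 28.1 122.5] 60.0 z 0.028
whole 7257 [466.  237.2] [ 28.1 123.4] 60.0
```

View pics/w7.png

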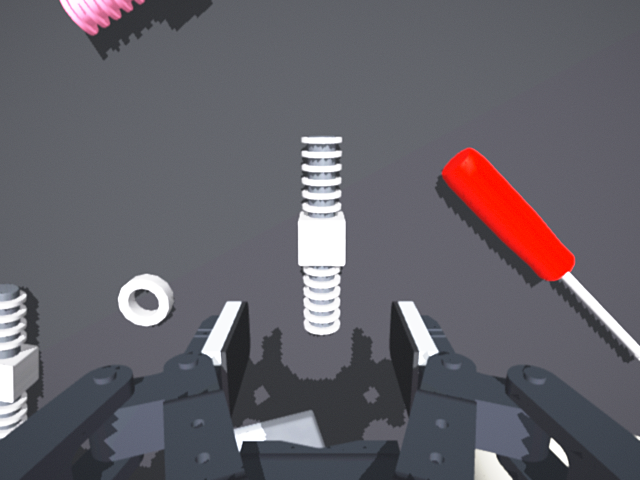

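Six close crests a side on the steel (not pink) stud at px (322,239), so it's the fine one. Descending.

Emit:
play_rows(deltas=[{"x": -0.3,"y": 1.4,"z": -60,"wx": 0,"wy": 0,"wz": -0.5,"fingers": -0.3},{"x": -0.3,"y": 1.4,"z": -100,"wx": 0,"wy": 0,"wz": -0.5,"fingers": -0.3},{"x": -0.3,"y": 1.4,"z": -118,"wx": 0,"wy": 0,"wz": -0.5,"fingers": -0.3},{"x": -0.3,"y": 1.4,"z": -123,"wx": 0,"wy": 0,"wz": -0.5,"fingers": -0.3},{"x": -0.3,"y": 1.4,"z": -123,"wx": 0,"wy": 0,"wz": -0.5,"fingers": -0.3},{"x": -0.3,"y": 1.4,"z": -123,"wx": 0,"wy": 0,"wz": -0.5,"fingers": -0.3}])

```text
time: 15.9
tool_pos: [0.4674, 0.238, 0.0291]
tcp_rot: [0.41, 1.53, -0.406]
wrist_force: [0.1, 0.2, 0.1]
width: 0.651
```

Emit:
play_rows(deltas=[{"x": -1.2,"y": -0.8,"z": -3,"wx": 0,"wy": 0,"wz": 0,"fingers": -0.3},{"x": -1.2,"y": -0.8,"z": -3,"wx": 0,"wy": 0,"wz": 0,"fingers": 1},{"x": -1.2,"y": -0.8,"z": -3,"wx": 0,"wy": 0,"wz": 0,"fingers": 1},{"x": -1.2,"y": -0.8,"z": -3,"wx": 0,"wy": 0,"wz": 0,"fingers": 1},{"x": -1.2,"y": -0.8,"z": -3,"wx": 0,"wy": 0,"wz": 0,"fingers": 1},{"x": -1.2,"y": -0.8,"z": -3,"wx": 0,"wy": 0,"wz": 0,"fingers": 1}], grip_force=60)

```text
time: 16.65
tool_pos: [0.4651, 0.2368, 0.0249]
tcp_rot: [0.409, 1.532, -0.408]
wrist_force: [-1.2, 1.4, 5.0]
width: 0.314
```

Emit:
play_rows(deltas=[{"x": 0,"y": 0,"z": 20,"wx": 0,"wy": 0,"wz": 0,"fingers": 1},{"x": 0,"y": 0,"z": 80,"wx": 0,"wy": 0,"wz": 0,"fingers": 1},{"x": 0,"y": 0,"z": 120,"wx": 0,"wy": 0,"wz": 0,"fingers": 1},{"x": 0,"y": 0,"z": 120,"wx": 0,"wy": 0,"wz": 0,"fingers": 1},{"x": 0,"y": 0,"z": 120,"wx": 0,"wy": 0,"wz": 0,"fingers": 1}])

```text
time: 17.27
tool_pos: [0.4631, 0.2358, 0.1425]
tcp_rot: [0.407, 1.535, -0.41]
wrist_force: [0.4, 0.3, -3.0]
width: 0.316
```

```bash
python3 - <<'E'
from tgt import *
d=grab('wrist','w8'); print(d['state']['q'].round(2))
delta(*goal(F,-0.002,0.06,0.0117,0,True))
E
```

```text
[ 0.42  0.07  2.04  0.    1.03 -0.63]
at [0.4627 0.2356 0.1418] go [ 149.2 -115.1    7.9] w [-10.9  -28.27  16.42] t 17.325 F [ 0.4 -0.3 -3.1] wd 0.316
```

View pics/w8.png

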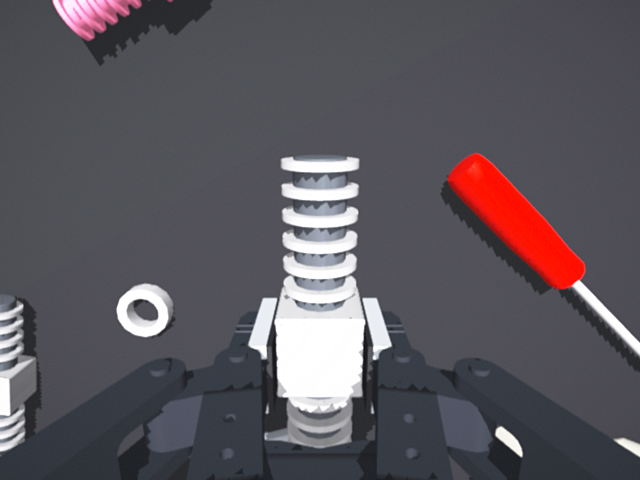

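Emit:
play_rows(deltas=[{"x": 15,"y": -10,"z": 40,"wx": -2.7,"wy": -7,"wz": 4.1,"fingers": 1},{"x": 50,"y": -40,"z": 60,"wx": -5.5,"wy": -14.1,"wz": 8.2,"fingers": 1},{"x": 90,"y": -70,"z": 60,"wx": -8.2,"wy": -21.2,"wz": 12.3,"fingers": 1},{"x": 130,"y": -100,"z": 60,"wx": -10.9,"wy": -28.3,"wz": 16.4,"fingers": 1},{"x": 149,"y": -115,"z": 40,"wx": -10.9,"wy": -28.3,"wz": 16.4,"fingers": 1},{"x": 149,"y": -115,"z": 10,"wx": -10.9,"wy": -28.3,"wz": 16.4,"fingers": 1},{"x": 149,"y": -115,"z": 10,"wx": -10.9,"wy": -28.3,"wz": 16.4,"fingers": 1},{"x": 149,"y": -115,"z": 10,"wx": -10.9,"wy": -28.3,"wz": 16.4,"fingers": 1},{"x": 149,"y": -115,"z": 10,"wx": -10.9,"wy": -28.3,"wz": 16.4,"fingers": 1}])

```text
time: 18.45
tool_pos: [0.6143, 0.1221, 0.1557]
tcp_rot: [0.122, 1.037, -0.203]
wrist_force: [0.1, -0.4, -2.8]
width: 0.312
```

```bash
python3 - <<'E'
from tgt import *
d=grab('wrist','w9'); print(d['state']['q'].round(2)); grab('scene','s9')
for dz in (0.06,0.015): delta(*goal(F,-0.002,dz,0.0109,-0.0006,True))
x=load('s9'); crop(x,320,150,480,300,4,'s9c')
E
```

```text
[ 0.28  0.03  2.15 -0.49  0.54 -0.69]
at [0.6144 0.1221 0.1559] go [-2.6 -1.5 -7.2] w [-0.2   0.36 -0.13] t 18.55 F [-0.2  0.5 -3. ] wd 0.314
at [0.6144 0.1221 0.1559] go [ 19.3  -6.6 -46.2] w [-0.2   0.36 -0.13] t 18.55 F [-0.2  0.5 -3. ] wd 0.314
```

View pics/w9.png

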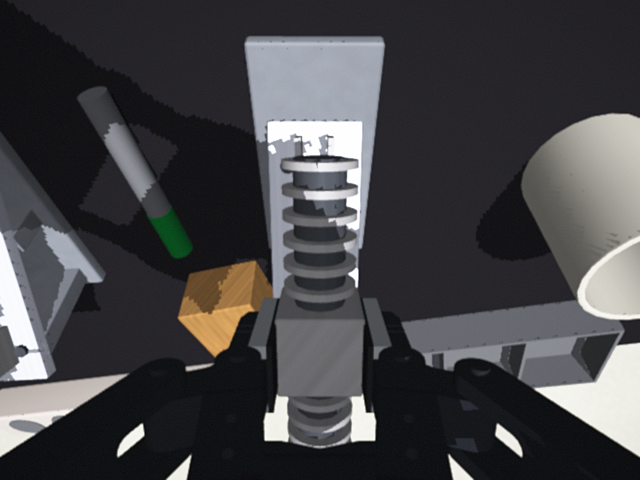

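View pics/s9c.png

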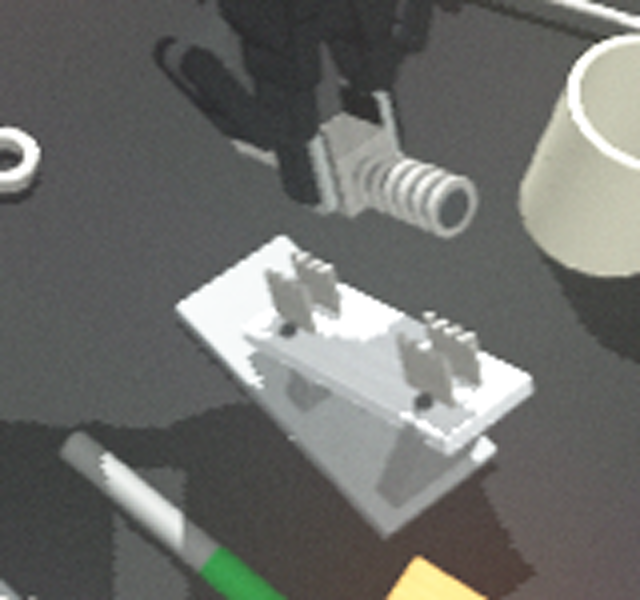

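Emit:
play_rows(deltas=[{"x": 4,"y": -4,"z": -15,"wx": -0.2,"wy": 0.3,"wz": -0.1,"fingers": 1},{"x": 14,"y": -6,"z": -36,"wx": -0.2,"wy": 0.3,"wz": -0.1,"fingers": 1},{"x": 19,"y": -6.6,"z": -46,"wx": -0.2,"wy": 0.3,"wz": -0.1,"fingers": 1},{"x": 19,"y": -6.6,"z": -46,"wx": -0.2,"wy": 0.3,"wz": -0.1,"fingers": 1},{"x": 19,"y": -6.6,"z": -46,"wx": -0.2,"wy": 0.3,"wz": -0.1,"fingers": 1}])

```text
time: 19.18
tool_pos: [0.6329, 0.115, 0.1087]
tcp_rot: [0.119, 1.043, -0.208]
wrist_force: [0.2, 0.2, -3.0]
width: 0.317
```

```bash
python3 - <<'E'
from tgt import *
d=grab('wrist','w10'); grab('scene','s10')
for dz in (0.015,0.005,0.0): delta(*goal(F,-0.002,dz,0.0109,-0.0006,True))
x=load('s10'); crop(x,320,150,480,300,4,'s10c')
E
```

```text
at [0.6331 0.1151 0.1093] go [0.6 0.3 0.4] w [ 0.01  0.02 -0.  ] t 19.275 F [-0.8  0.5 -3.3] wd 0.314
at [0.6331 0.1151 0.1093] go [ 5.5 -0.8 -8.3] w [ 0.01  0.02 -0.  ] t 19.275 F [-0.8  0.5 -3.3] wd 0.314
at [0.6331 0.1151 0.1093] go [  7.9  -1.4 -12.6] w [ 0.01  0.02 -0.  ] t 19.275 F [-0.8  0.5 -3.3] wd 0.314
```

View pics/w10.png

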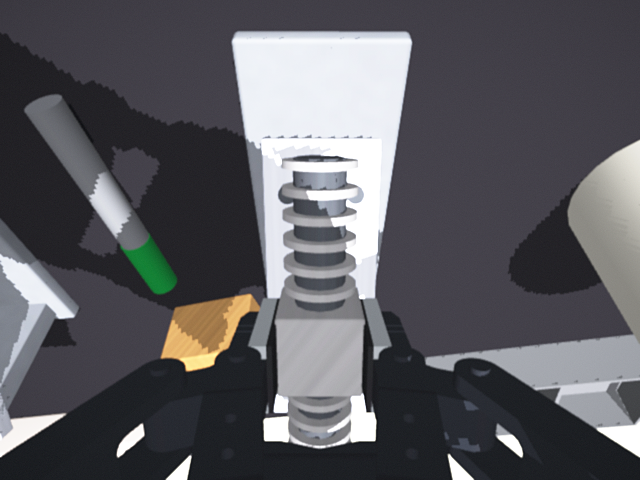

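View pics/s10c.png

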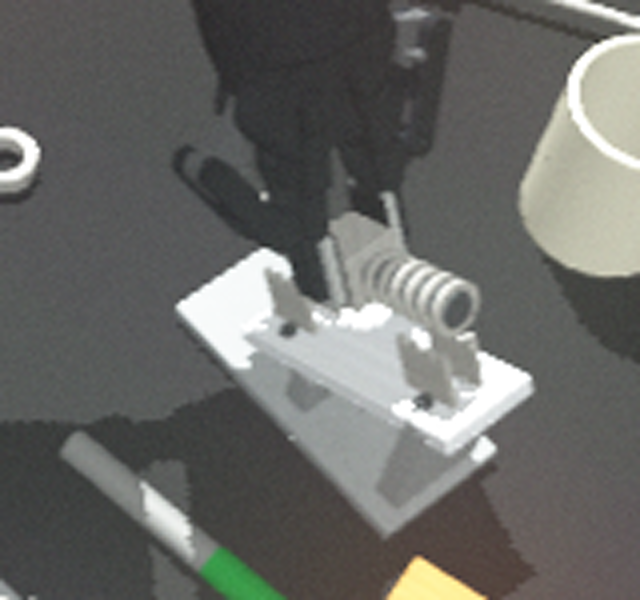

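Centred over the fine gauge (bed middle px 322, stud px 320). Lowering.

Emit:
play_rows(deltas=[{"x": 3,"y": -0.5,"z": -4,"wx": 0,"wy": 0,"wz": 0,"fingers": 1},{"x": 5.5,"y": -0.8,"z": -8.3,"wx": 0,"wy": 0,"wz": 0,"fingers": 1},{"x": 5.5,"y": -0.8,"z": -8.3,"wx": 0,"wy": 0,"wz": 0,"fingers": 1},{"x": 5.5,"y": -0.8,"z": -8.3,"wx": 0,"wy": 0,"wz": 0,"fingers": 1}])

```text
time: 19.77
tool_pos: [0.6381, 0.1141, 0.0999]
tcp_rot: [0.119, 1.044, -0.208]
wrist_force: [0.5, -0.5, -3.5]
width: 0.316
```

Emit:
play_rows(deltas=[{"x": 0.7,"y": -0.2,"z": -1.3,"wx": 0,"wy": 0,"wz": 0,"fingers": 1},{"x": 1.5,"y": -0.3,"z": -2.6,"wx": 0,"wy": 0,"wz": 0,"fingers": 1},{"x": 1.5,"y": -0.3,"z": -2.6,"wx": 0,"wy": 0,"wz": 0,"fingers": 1},{"x": 1.5,"y": -0.3,"z": -2.6,"wx": 0,"wy": 0,"wz": 0,"fingers": 1}])

```text
time: 20.27
tool_pos: [0.6396, 0.1138, 0.0975]
tcp_rot: [0.119, 1.044, -0.208]
wrist_force: [-0.0, -0.1, -2.4]
width: 0.317
```

```bash
python3 - <<'E'
from tgt import *
delta(*goal(F,-0.002,0,0.0109,-0.0006,True))
E
```

```text
at [0.6396 0.1138 0.0975] go [ 1.4 -0.1 -0.7] w [ 0.04 -0.07  0.  ] t 20.275 F [-0.  -0.1 -2.4] wd 0.317
```

Emit:
play_rows(deltas=[{"x": 0.3,"y": -0.1,"z": -0.5,"wx": 0,"wy": 0,"wz": 0,"fingers": 1},{"x": 0.6,"y": -0.1,"z": -1.0,"wx": 0,"wy": 0,"wz": 0,"fingers": 1},{"x": 0.6,"y": -0.1,"z": -1.0,"wx": 0,"wy": 0,"wz": 0,"fingers": 1},{"x": 0.6,"y": -0.1,"z": -1.0,"wx": 0,"wy": 0,"wz": 0,"fingers": 1}])

```text
time: 20.78
tool_pos: [0.6402, 0.1137, 0.0965]
tcp_rot: [0.119, 1.044, -0.208]
wrist_force: [0.7, 0.1, -2.6]
width: 0.312
```

```bash
python3 - <<'E'
from tgt import *
p,Rt=goal(F,-0.002,0,0.0109,-0.0006,True); delta(p,Rt)
s=monitor.read_state(); e=s['tool_pos']-p; print([round(float(e@v)*1000,2) for v in F[1:]])
E
```

```text
at [0.6402 0.1137 0.0965] go [0.8 0.  0.3] w [ 0.04 -0.06  0.  ] t 20.775 F [ 0.7  0.1 -2.6] wd 0.312
[-0.77, -0.19, 0.15]
```

Emit:
play_rows(deltas=[{"x": 0.3,"y": -0.1,"z": -0.5,"wx": 0,"wy": 0,"wz": 0,"fingers": 1},{"x": 0.6,"y": -0.1,"z": -1.0,"wx": 0,"wy": 0,"wz": 0,"fingers": 1},{"x": 0.6,"y": -0.1,"z": -1.0,"wx": 0,"wy": 0,"wz": 0,"fingers": 1},{"x": 0.6,"y": -0.1,"z": -1.0,"wx": 0,"wy": 0,"wz": 0,"fingers": 1}])

```text
time: 21.28
tool_pos: [0.6408, 0.1137, 0.0958]
tcp_rot: [0.119, 1.043, -0.208]
wrist_force: [-4.9, 1.1, 2.7]
width: 0.312
```

```bash
python3 - <<'E'
from tgt import *
p,Rt=goal(F,-0.002,0,0.0109,-0.0006,True); delta(p,Rt)
s=monitor.read_state(); e=s['tool_pos']-p; print([round(float(e@v)*1000,2) for v in F[1:]])
E
```

```text
at [0.6408 0.1137 0.0958] go [0.2 0.  1. ] w [ 0.03 -0.05  0.  ] t 21.275 F [-4.9  1.1  2.7] wd 0.312
[-0.66, -0.07, -0.74]
```

Contact at dz ≈ −0.7, the same level at which the coarse stud was home, so it's home. Relaxing and releasing.

Emit:
play_rows(deltas=[{"x": -0.3,"y": 0,"z": 0.6,"wx": 0,"wy": 0,"wz": 0,"fingers": 1},{"x": -0.3,"y": 0,"z": 0.6,"wx": 0,"wy": 0,"wz": 0,"fingers": -0.2},{"x": -0.3,"y": 0,"z": 0.6,"wx": 0,"wy": 0,"wz": 0,"fingers": -0.2},{"x": -0.3,"y": 0,"z": 0.6,"wx": 0,"wy": 0,"wz": 0,"fingers": -0.2},{"x": -0.3,"y": 0,"z": 0.6,"wx": 0,"wy": 0,"wz": 0,"fingers": -0.2},{"x": -5,"y": 1,"z": 9,"wx": 0,"wy": 0,"wz": 0,"fingers": -0.2},{"x": -20,"y": 4.5,"z": 36,"wx": 0,"wy": 0,"wz": 0,"fingers": -0.2},{"x": -45,"y": 10,"z": 80,"wx": 0,"wy": 0,"wz": 0,"fingers": -0.2},{"x": -60,"y": 14,"z": 110,"wx": 0,"wy": 0,"wz": 0,"fingers": -0.2},{"x": -60,"y": 14,"z": 110,"wx": 0,"wy": 0,"wz": 0,"fingers": -0.2},{"x": -60,"y": 14,"z": 110,"wx": 0,"wy": 0,"wz": 0,"fingers": -0.2}])

```text
time: 22.65
tool_pos: [0.5805, 0.1276, 0.2052]
tcp_rot: [0.119, 1.044, -0.208]
wrist_force: [-0.5, -0.3, 0.6]
width: 0.6
```

```bash
cat > chk.py <<'E'
from tgt import *
def chk(nm,S,name):
    d=load(nm); W=pts(d).reshape(-1,3); W=W[np.isfinite(W[:,0])]
    o,xs,ys,zs=S; q=W-o; q=np.c_[q@xs,q@ys,q@zs]*1000
    q=q[(abs(q[:,0])<80)&(abs(q[:,1])<24)&(q[:,2]>-40)&(q[:,2]<25)]
    bed=q[q[:,2]<-30]; print(name,nm,'bed z',np.median(bed[:,2]).round(2),'bed y',np.percentile(bed[:,1],[1,99]).round(1))
    p=q[q[:,2]>-3]
    print(' ends x',np.percentile(p[:,0],[0.3,99.7]).round(1))
    col=p[p[:,2]>13]; print(' collar x',np.percentile(col[:,0],[1,99]).round(1),'z',np.median(col[:,2]).round(2),'y',np.percentile(col[:,1],[1,99]).round(1)) if len(col) else None
    cr=p[(abs(p[:,2]-12)<1.3)&(abs(p[:,0]-np.mean(p[:,0]))>15)]
    # crest line: per 4mm top
    X=[];Z=[];Y=[]
    for lo in range(-70,75,2):
        k=p[(p[:,0]>=lo)&(p[:,0]<lo+2)]
        if len(k)>15 and 10.5<np.percentile(k[:,2],97)<13: X.append(lo+1);Z.append(np.percentile(k[:,2],97));Y.append((k[:,1].min()+k[:,1].max())/2)
    X=np.array(X);print(' crest z med',np.median(Z).round(2),'slope z,y',np.polyfit(X,Z,1)[0].round(4),np.polyfit(X,Y,1)[0].round(4),'y mid',np.mean(Y).round(2),'n',len(X))
E
python3 - <<'E'
from chk import *
d=grab('wrist','w11'); grab('top','t11'); grab('scene','s11')
s=d['state'];print(s['time'],s['tool_pos'].round(3),s['wrist_force'].round(1))
for nm in ('w11','t11','s11'): chk(nm,F,'F')
chk('w6',C,'C'); chk('s11',C,'C'); chk('t11',C,'C')
x=load('s11'); crop(x,280,170,460,380,3.5 and 3,'s11c')
E
```

```text
22.65 [0.58  0.128 0.205] [-0.5 -0.3  0.6]
F w11 bed z -33.81 bed y [-23.8  23.8]
 ends x [-64.5  58.3]
 collar x [-16.4  10.5] z 13.87 y [-13.2  13.9]
 crest z med 12.04 slope z,y -0.0014 -0.0024 y mid 0.11 n 28
F t11 bed z -33.9 bed y [-23.8  23.7]
 ends x [-53.7  58.1]
 collar x [-46.4  51.5] z 14.45 y [-13.8  13.1]
 crest z med 12.67 slope z,y -0.0022 0.004 y mid -0.22 n 5
F s11 bed z -33.82 bed y [-23.8  23.2]
 ends x [-63.6  61.1]
 collar x [-16.1  12.5] z 13.8 y [-14.1  13. ]
 crest z med 11.54 slope z,y -0.0038 0.009 y mid -1.96 n 15
C w6 bed z -33.68 bed y [-23.8  23.8]
 ends x [-55.9  67. ]
 collar x [-8.4 19. ] z 13.92 y [-14.   12.9]
 crest z med 12.28 slope z,y 0.0029 -0.0032 y mid -0.18 n 24
C s11 bed z -33.43 bed y [-23.8  23. ]
 ends x [-54.9  67.5]
 collar x [-22.2  24.6] z 14.19 y [-14.2  13. ]
 crest z med 12.33 slope z,y -0.0021 -0.0007 y mid -0.81 n 13
C t11 bed z -33.74 bed y [-23.8  23.8]
 ends x [-58.3  65.1]
 collar x [-48.   57.5] z 14.58 y [-13.7  13.3]
 crest z med 12.78 slope z,y -0.0795 -0.0098 y mid -0.38 n 3
```

View pics/s11c.png

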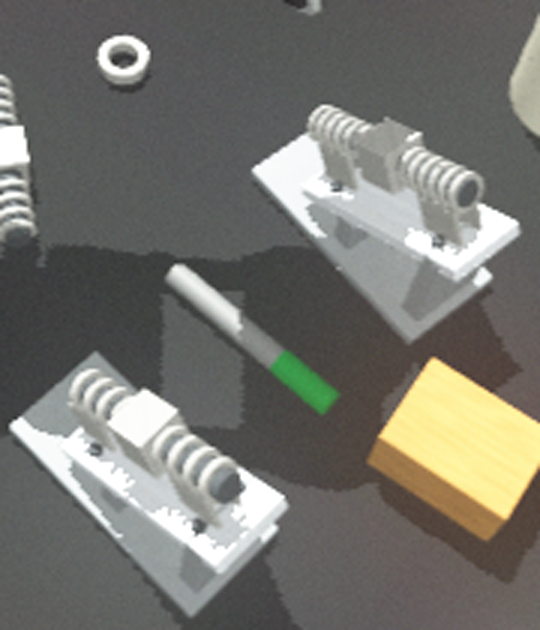

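View pics/w11.png

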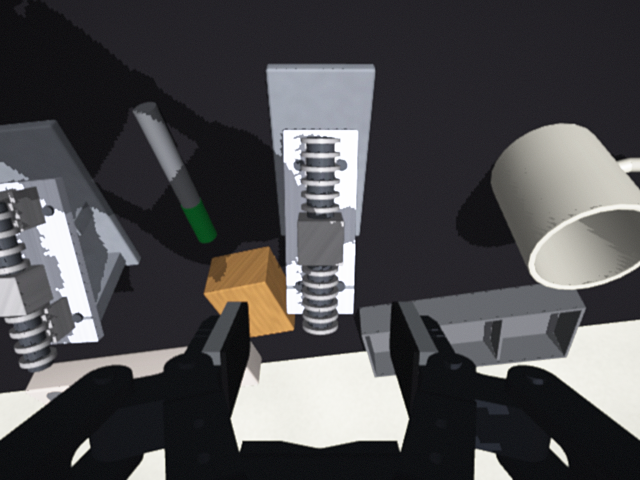

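Both studs sit home: crest tops about 12 mm above the seated axis, where riding on the teeth would read 15.5. The odd stud and bystanders haven't moved. Handing in.

```bash
python3 - <<'E'
from stud import *
stud('t11',(0.44,-0.001))
from workcell import finish_job
print(finish_job())
E
```

```text
collar top 240 [ 4.393e+02 -2.000e-01] [ 27.8 119.8] 50.0 z 0.0278
whole 713 [439.9  -0.7] [ 27.8 123.8] 49.6
the job is handed in; nothing more can be done
None
```

I laid the coarse stud in the right-hand gauge and the fine stud in the left-hand one, released both, and handed the job in at about 23 s. No verdict was reported.

- **Coarse stud:** it first rode on the teeth. I lifted and shifted it twice by 3 mm, and it dropped about 3.3 mm to bottom out.
- **Fine stud:** it sank home on the first try.

| Last check (from images) | Coarse | Fine |
|---|---|---|
| Crest tops above seated axis (12 when home, 15.5 if riding) | 12.3 mm | 12.0 mm |
| Sideways offset | about 0.2 mm | about 0.1 mm |
| Tilt against the groove | under 0.005 rad | under 0.005 rad |
| Middle along the groove, from the gauge's estimated centre | about +5.5 mm | about −3 mm |

- **Odd stud and bystanders:** the odd stud measured at exactly its starting place. The bystanders looked undisturbed, though I did not measure them.
- **Tightest margin:** the coarse rails measured about 5 mm down-slope, so relative to them the coarse stud is about 10–11 mm off centre. That is still inside the 14 mm limit.
- **Disagreements:** the scene and top cameras differed from the wrist camera by up to about 2 mm sideways and 0.7 mm in height. One coarse tilt reading from the top camera was far off, based on only 3 points. I put both down to their coarser pixels and partial views, and relied on the wrist camera.

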